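# Lock the ointment mixer and bring the spread snap ring to the axle groove

### The arm

A 7-joint arm with a two-finger parallel gripper is mounted at the origin on the work surface. World frame = base frame: x ahead of the robot, y to its left, z up, the work surface at z = 0. Lengths are in m, angles in rad, forces in N, time in s.
With the tool pointing down it reaches from about 0.425 to 0.875 m from the base axis. Payload 9.9 kg.
Tool frame: the origin (TCP) lies midway between the tips of the shut fingers; the grasp point (between the pads) lies 19 mm behind it (robot.tcp_to_grasp is the distance from the TCP to the grasp point, in m); z points along the fingers, y is the direction in which the jaws open and shut (so a half turn about z gives the same grasp; the last joint's range is limited). The gripper opens to 85 mm and grips with 20 to 120 N. Pads are 22 mm wide; open, the fingers measure 114 mm over their backs; the gripper's body (76 mm by 85 mm) begins 54 mm behind the grasp point. The pads swing forward as they close: fully open they stand 13 mm farther back than shut.
Start: joints at [-1.309, 0.576, 0.025, 1.437, -0.015, 1.129, -0.057], TCP at [0.229, 0.635, 0.197] pointing down, gripper open.
Joint ranges: [-2.76, 2.76], [-0.34, 2.15], [-1.52, 1.57], [0.19, 2.46], [-1.09, 4.23], [0.17, 1.99], [-2.82, 2.82]. Speed limits (rad/s): [2.22, 2.22, 3.01, 3.01, 3.14, 3.14, 3.14].

### API

Orientations are given as a unit quaternion [w, x, y, z].
In Python, from workcell import robot gives the robot as it stands.
- The arm moves only by the tool step_arm, never from a script. Its argument "increments" is a list of rows, each an object of numbers: "tx", "ty", "tz": the shift along the tool's x, y, z in units of 30 mm (1.0 is 30 mm); "ax", "ay", "az": the turn, a rotation vector about the tool's x, y, z in units of 8 degrees (1.0 is 8 degrees). A call has 1 to 12 rows; each row shifts and turns the pose as measured when the row begins, along the tool's axes as they then stand; what a row does not reach is not made up. A row lasts 1/8 s, in which the tool goes at most 62.5 mm and 10.7 degrees, less where a joint would pass 70% of its speed; a pose out of reach is approached as far as the arm can. A call is refused whole if a number of a shift passes 1 or a number of a turn 1, either way. A call with a gripper value outside its range is refused whole. "jaw" is the closure in counts, from 0 (fully open) to 255 (shut), set as the call begins (left out, the last holds). The fingers move at their own pace and stop on an object; "newtons" is the grip in N (left out, the last holds). Time passes only in rows, so rows that do not move let the fingers close. It gives the time, the measured TCP pose, the force and the opening at its end, in the units of the state.
- robot.read_state(): the state, without advancing time (a new reading comes with each control period).
- robot.grab_frame(name): name is "scene" or "top"; returns a dict with "pixels" (400x640x3 uint8, red, green, blue), "fx", "fy", "cx", "cy" (pixels), "position" and "orientation" of the camera in the world. Camera axes: x right, y down, z forward; pixel columns grow to the right and rows downward; lengths in m; the calibration is good to about 2 mm. A picture is of the moment at which its call begins. There is no depth.
- robot.sign_off(): hands the job in, once; it reports no verdict.
The state is a dict: "clock": time; "qpos": joint angles; "joint_vel": joint speeds; "tau": joint torques, N m; "eef_pos": TCP position; "eef_rot": TCP orientation; "ft_force": force on the tool from outside, world axes, zero at the start; "ft_torque": the same for the moment, N m; "finger_gap": opening from 0.0 (shut) to 1.0 (fully open).
Only numpy, scipy, OpenCV 4.12 (cv2) and the standard library are available. Lean on these libraries where they do the work, as an engineer would, in place of code of your own. Each camera call takes 0.05 s, during which the arm holds its last target.

### The job

Lock the ointment mixer first: take the key out of its stand, push it fully into the key switch on the mixer, turn it clockwise to its stop and leave it in. Then grip the snap-ring pliers by both handles, squeeze them fully together so that the ring on their tips is spread, lift them upright out of their stand, and lower the spread ring over the mixer's axle stub until it is level with the groove. Finish while still holding the pliers there, handles fully squeezed, ring level and centred round the groove and touching neither the stub nor the turntable; leave the jars and other things about you where they are.

Things in the scene. Friction and masses are not known exactly. Their poses are not given: they have to be found in the camera images.
- key: Steel key, upright. Origin: lower tip of its blade; z up, x along the blade's broad side. Blade 16 (x) by 7 (y) mm, 24 mm long, tip rounded; collar 22 mm across, 24 to 28 mm up; flat bow to grip, 26 (x) by 10 (y) mm, 28 to 62 mm up. Half a turn about z makes no difference. 50 g. It starts in its stand, collar resting on the block.
- key_tip (a point): The lower end of the key's blade (same as the key's origin).
- key_stand: Fixed grey block, 60 x 60 x 30 mm, with the slot that holds the key upright. Origin: centre of its underside.
- mixer: Fixed white mixer, 180 (x) by 280 (y) mm, top 50 mm high. Origin: centre of the underside. On top, at (0, +70) mm: turntable disc 110 mm across, top at 66 mm, hub 42 mm across up to 79 mm, then the axle stub. At (-10, -85) mm: key switch, a steel barrel 50 mm across, 74 mm high, square core 28 mm wide, 78 mm high. At (60, -85) mm: grey block 30 x 50 mm, 60 mm high.
- slot (a point): Centre of the mouth of the key slot, on top of the switch's core, 78 mm above the table; turns with the key. x: the slot's long direction. Slot 18.5 x 9.5 mm (key play about 0.2 rad each way), 28 mm deep. Key fully in: its collar rests on the core, the tip 24 mm below this point.
- switch (a joint): Turn of the switch core, rad: 0 unlocked, grows clockwise seen from above, 1.05 at the stop (locked). Starts between 0 and 0.25. Stays where it is left (friction 0.05 N m).
- groove (a point): Centre of the groove, on the axis of the mixer's upright steel axle stub, 84 mm above the table. Stub 26 mm in diameter (22 mm in the groove), groove 4 mm wide; the stub's chamfered top is 18 mm above this point, the top of the hub 5 mm below it.
- pliers: Snap-ring pliers, upright, handles up, jaws down, a steel snap ring fitted on the jaw tips. Origin: height of the ring's mid plane, midway between the jaws; z up. The ring lies level, its centre 23 mm off along +x. Handles at +y and -y, squeezed along y. A cross bar 80 (y) by 14 (x) mm, 46 to 54 mm above the origin, rests on the stand. Jaws within 4 mm of x = 0. About 170 g.
- ring_center (a point): Centre of the snap ring, 23 mm along +x of the pliers, in its mid plane. Ring 3 mm thick, 4 mm wide; relaxed 23.5 mm between its two sides (too narrow for the stub), about 31 mm fully spread, then about 41 mm outside. Open on the side of the jaws; its back bow is 15 mm from this point.
- grip (a point): Midway between the handles at the height to grip, 115 mm above the pliers' origin. Handles flat, black, 16 mm wide (x), from 80 to 142 mm above that origin; here 61 mm over their outer faces, 48 mm when fully squeezed, the faces then parallel.
- squeeze (a joint): Angle of the pliers' handles, rad: 0 relaxed, 0.10 fully squeezed against a stop (ring fully spread). The spring takes 4 N to start and 10 N at the stop; a grip of 30 to 60 N holds well.
- pliers_stand: Fixed grey stand, base 100 x 110 x 8 mm, two rails 62 mm high (lips to 67 mm), 52 mm apart; the pliers' cross bar lies on them, the ring hangs between them 16 mm above the table. The pliers lift straight up; 60 mm of lift clears it. Origin: on the table below the pliers' origin, same axes.
- mortar: White ceramic bowl 124 mm across, 70 mm high. Bystander, to be left alone.
- jar_a: White jar 72 mm across, 85 mm high. Bystander, to be left alone.
- jar_b: Small white jar 52 mm across, 50 mm high. Bystander, to be left alone.
- beaker: Glass beaker 60 mm across, 60 mm high. Bystander, to be left alone.
- carton: Carton 50 x 80 mm, 70 mm high. Bystander, to be left alone.
- amber: Brown glass bottle 52 mm across, 90 mm high. Bystander, to be left alone.
- spatula: Spatula lying flat, 160 mm long. Bystander, to be left alone.

How it is judged:
By the outcome, as a careful person would: the job done as asked, in the order asked, and still so for the second after the job is handed in, while the arm keeps its last pose, push and grip.
It also fails if it takes over 67 s, if anything falls off the work surface, if the arm or the gripper's body presses on something with over 40 N, if the wrist force passes 120 N, or if a joint passes its speed limit or range.

## Working session

There is one attempt and no reset: what is moved stays moved. The work goes in short steps, Python scripts to look and compute and a tool call to move; the robot and the scene stay as the last step left them, time stands still between calls to the robot, and variables do not carry over. Pictures are saved under pics/ and viewed, and the job is handed in when it is done.

Besides the shell and the picture viewer there is one more tool, called after ">>>" as a command line: name --argument value ..., lists and objects as JSON in quotes. step_arm: Moves the arm, as the interface text tells. Its arguments: {"type":"object","properties":{"increments":{"type":"array"},"jaw":{"type":"number"},"newtons":{"type":"number"}},"required":["increments"]}

```bash
mkdir -p pics; ls
python3 - <<'E'
from workcell import robot
import cv2
s=robot.read_state(); print(s); print(robot.tcp_to_grasp)
import pickle
for n in ("scene","top"):
    f=robot.grab_frame(n); cv2.imwrite(f"pics/{n}0.png",f["pixels"][:,:,::-1]); pickle.dump(f,open(f"pics/{n}0.pkl","wb"))
    print(n,{k:v for k,v in f.items() if k!="pixels"})
E
```

```text
pics
{'clock': 0.0, 'qpos': array([-1.30882558,  0.57655777,  0.02481028,  1.43793887, -0.01501076,
        1.12902302, -0.05649675]), 'joint_vel': array([-0.00072091, -0.00110347, -0.0010273 , -0.00014661, -0.00088637,
        0.0006922 , -0.00045053]), 'tau': array([ 2.06382606e-04, -7.65778971e+01,  2.25076050e+00, -2.85956383e+01,
        1.53880444e-02,  1.30148613e-02,  6.48095192e-05]), 'eef_pos': array([0.22856608, 0.63455104, 0.19641382]), 'eef_rot': array([-1.18164052e-04,  1.71995470e-01,  9.85097355e-01, -8.63567229e-04]), 'ft_force': array([-0.10127049,  0.45970801, -0.19865011]), 'ft_torque': array([ 0.00260117,  0.00864643, -0.02786471]), 'finger_gap': 0.999997033130721}
0.0187
scene {'fx': 431.4063662564847, 'fy': 431.4063662564847, 'cx': 320.69624286744295, 'cy': 200.3078320950454, 'position': array([ 1.45270478, -0.58631348,  0.77518775]), 'orientation': array([-0.43595186,  0.76097841,  0.41981087, -0.23370209])}
top {'fx': 417.39086215238245, 'fy': 417.39086215238245, 'cx': 326.15571769450963, 'cy': 196.73371704332703, 'position': array([ 0.43607111, -0.01397691,  1.24924188]), 'orientation': array([ 0.03806846, -0.70304967,  0.70986898, -0.01892048])}
```

View pics/scene0.png

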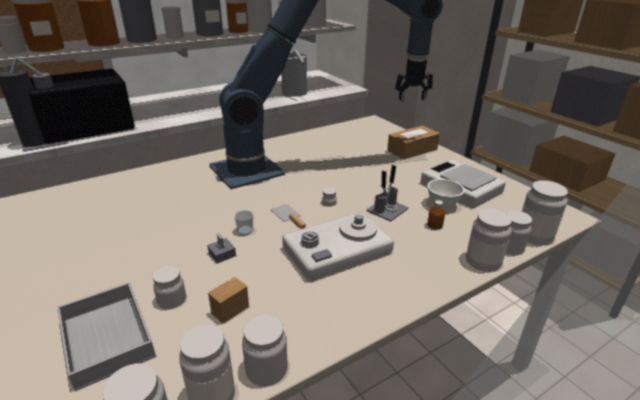

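View pics/top0.png

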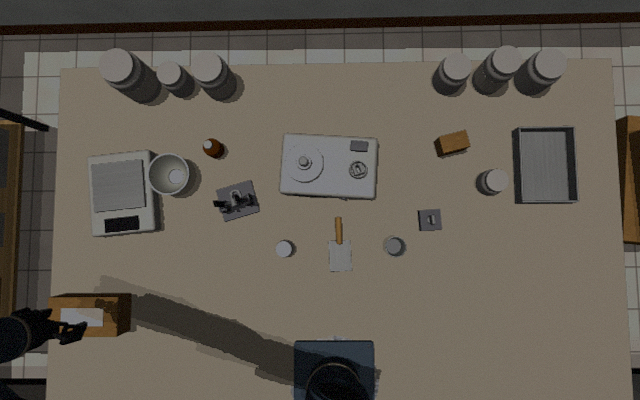

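```bash
cat > h.py <<'E'
import numpy as np, cv2, pickle
from scipy.spatial.transform import Rotation as R
def rot(q): return R.from_quat([q[1],q[2],q[3],q[0]])
def ray(f,u,v):
    d=np.array([(u-f["cx"])/f["fx"],(v-f["cy"])/f["fy"],1.]); return np.array(f["position"]),rot(f["orientation"]).apply(d)
def onz(f,u,v,z):
    p,d=ray(f,u,v); return p+d*(z-p[2])/d[2]
def proj(f,P):
    c=rot(f["orientation"]).inv().apply(np.asarray(P)-f["position"]); return np.array([f["cx"]+f["fx"]*c[...,0]/c[...,2],f["cy"]+f["fy"]*c[...,1]/c[...,2]]).T
def tri(rays):
    A=np.zeros((3,3));b=np.zeros(3)
    for p,d in rays:
        d=d/np.linalg.norm(d);M=np.eye(3)-np.outer(d,d);A+=M;b+=M@p
    return np.linalg.solve(A,b)
def load(n): return pickle.load(open(f"pics/{n}.pkl","rb"))
def grab(n,tag):
    from workcell import robot
    f=robot.grab_frame(n); pickle.dump(f,open(f"pics/{n}{tag}.pkl","wb")); return f
def crop(f,x0,y0,w,h,s,name):
    c=f["pixels"][y0:y0+h,x0:x0+w,::-1]; c=cv2.resize(c,None,fx=s,fy=s,interpolation=cv2.INTER_CUBIC); c=cv2.convertScaleAbs(c,alpha=1.4)
    st=10
    for x in range(x0-x0%st+st,x0+w,st): cv2.putText(c,str(x),((x-x0)*s,8),0,.3,(0,255,0)); cv2.line(c,(int((x-x0+.5)*s),10),(int((x-x0+.5)*s),14),(0,255,0))
    for y in range(y0-y0%st+st,y0+h,st): cv2.putText(c,str(y),(0,int((y-y0+.5)*s)),0,.3,(0,255,0))
    cv2.imwrite(f"pics/{name}.png",c)
E
python3 - <<'E'
from h import *
t=load("top0"); s=load("scene0")
crop(t,195,120,100,75+35,7,"t_pl"); crop(t,275,125,110,80,7,"t_mx"); crop(t,410,200,40,35,14,"t_key")
crop(s,275,155,130,120,6,"s_mx"); crop(s,200,225,45,40,14,"s_key")
E
cd pics; python3 -c "
import cv2,numpy as np
ims=[cv2.imread(a+'.png') for a in ('t_key','s_key')]
h=max(i.shape[0] for i in ims); w=sum(i.shape[1] for i in ims)
o=np.zeros((h,w,3),np.uint8);x=0
for i in ims:o[:i.shape[0],x:x+i.shape[1]]=i;x+=i.shape[1]
print(o.shape);cv2.imwrite('keys.png',cv2.resize(o,None,fx=.65,fy=.65))"
```

```text
(560, 1190, 3)
```

View pics/t_pl.png

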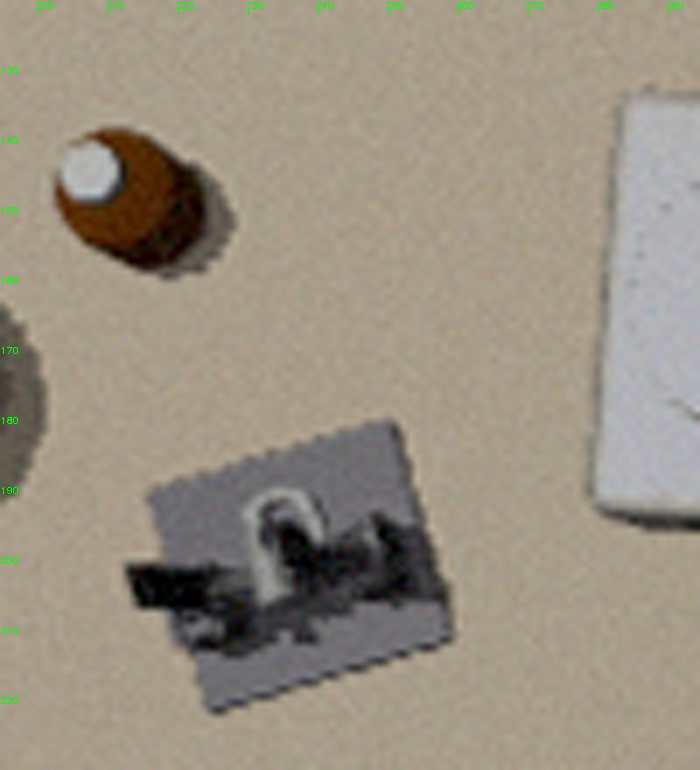

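View pics/t_mx.png

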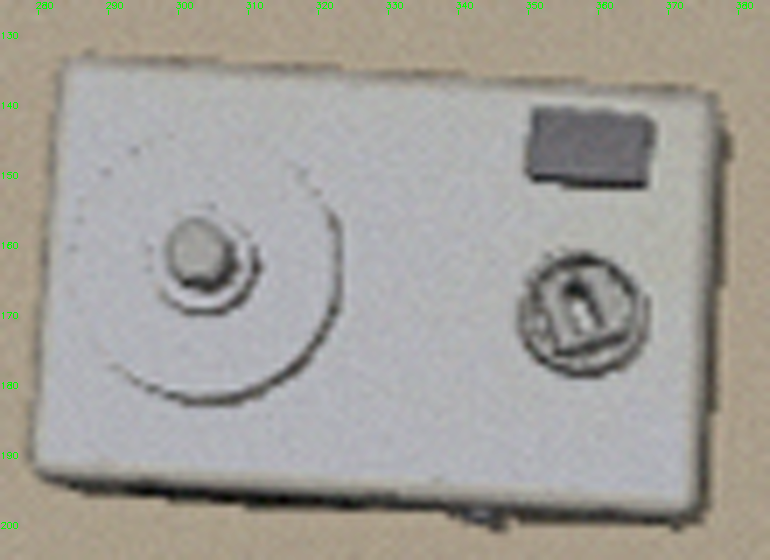

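View pics/s_mx.png

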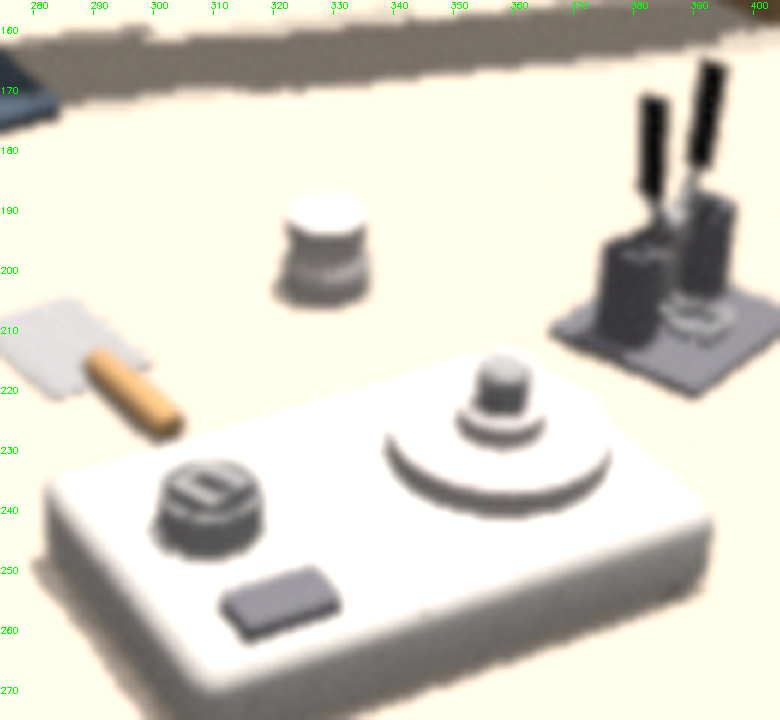

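View pics/keys.png

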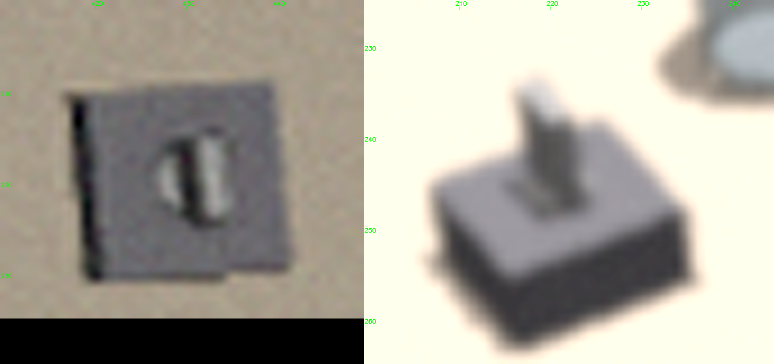

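Run:
```python
from h import *
t=load("top0"); s=load("scene0")
im=t["pixels"].astype(int)
# mixer white mask: blueish vs tan
m=((im[...,2]-im[...,0])>-8)&(im.sum(2)>380)
m=m.astype(np.uint8); n,l,st,c=cv2.connectedComponentsWithStats(m)
for i in range(1,n):
    if st[i,4]>150: print("comp",i,st[i],c[i])
k=l[162,340]; mm=(l==k).astype(np.uint8)
cn=max(cv2.findContours(mm,0,1)[0],key=cv2.contourArea); r=cv2.minAreaRect(cn); print(r)
bx=cv2.boxPoints(r); W=np.array([onz(t,u,v,.05) for u,v in bx]); print("mixer top corners",W.round(4),W.mean(0))
for i in range(4): print(np.linalg.norm(W[i]-W[i-1]), np.degrees(np.arctan2(*(W[i]-W[i-1])[[1,0]])))
# key block
g=im.sum(2); sat=im.max(2)-im.min(2)
b=((sat<22)&(g>150)&(g<380)).astype(np.uint8)
for nm,(x0,y0,x1,y1),z in (("keystand",(412,203,448,235),.03),("plstand",(208,175,264,225),.008)):
    q=np.zeros_like(b); q[y0:y1,x0:x1]=b[y0:y1,x0:x1]; q=cv2.morphologyEx(q,cv2.MORPH_CLOSE,np.ones((5,5)))
    cn=max(cv2.findContours(q,0,1)[0],key=cv2.contourArea); r=cv2.minAreaRect(cn); bx=cv2.boxPoints(r)
    W=np.array([onz(t,u,v,z) for u,v in bx]); print(nm,r,W.round(4),W.mean(0))
    for i in range(4): print(np.linalg.norm(W[i]-W[i-1]), np.degrees(np.arctan2(*(W[i]-W[i-1])[[1,0]])))
```

```text
comp 302 [ 281  136   92   60 2375] [321.52547368 168.83494737]
comp 421 [ 61 309  41  17 228] [ 77.23245614 318.10526316]
((327.6651916503906, 165.2350616455078), (90.91841888427734, 55.35531997680664), 3.1363584995269775)
mixer top corners [[ 0.553   0.1495  0.05  ]
 [ 0.7154  0.1406  0.05  ]
 [ 0.6968 -0.124   0.05  ]
 [ 0.5357 -0.1125  0.05  ]] [0.6252238  0.01338754 0.05      ]
0.262510439709133 86.22151793150928
0.16264003736509303 -3.1214153217042404
0.26529970890449045 -94.02456669917377
0.16149251774059395 175.89450327491744
keystand ((429.5, 218.5), (31.0, 35.0), 90.0) [[ 0.5138 -0.2312  0.03  ]
 [ 0.5127 -0.3324  0.03  ]
 [ 0.423  -0.3295  0.03  ]
 [ 0.4239 -0.229   0.03  ]] [ 0.46834981 -0.28051796  0.03      ]
0.08992021654324728 -1.4323578327263375
0.10114178154665972 -90.59285183731534
0.08972637709370629 178.18645195816165
0.10054797548767026 89.52370828881126
plstand ((235.5, 199.5), (49.0, 55.0), 90.0) [[0.6062 0.3757 0.008 ]
 [0.6042 0.2088 0.008 ]
 [0.457  0.2083 0.008 ]
 [0.4585 0.3736 0.008 ]] [0.53149534 0.29160833 0.008     ]
0.14776405553707636 0.8250972803367819
0.16690863477571447 -90.69933698684343
0.14719481611451604 -179.78939056818604
0.16531608196487388 89.48626004855063
```

Run:
```python
from h import *
t=load("top0"); s=load("scene0"); im=t["pixels"]
for n,(u,v) in dict(table=(450,260),table2=(265,230),mix=(335,170),mix2=(285,140),mix3=(370,190),blk=(421,213),pst=(240,183),pst2=(228,216),mixedge=(320,194)).items(): print(n,im[v-1:v+2,u-1:u+2].reshape(-1,3).mean(0).round(), cv2.cvtColor(im[v-1:v+2,u-1:u+2],cv2.COLOR_RGB2HSV).reshape(-1,3).mean(0).round())
ims=s["pixels"]
for n,(u,v) in dict(table=(260,280),mix=(330,250),blk=(216,246),pst=(392,216),stub=(358,215)).items(): print(n,ims[v-1:v+2,u-1:u+2].reshape(-1,3).mean(0).round())
```

```text
table [120. 112.  98.] [ 20.  45. 120.]
table2 [120. 112.  98.] [ 19.  47. 120.]
mix [125. 126. 128.] [101.   7. 128.]
mix2 [124. 125. 125.] [ 74.   8. 127.]
mix3 [127. 128. 132.] [116.  10. 132.]
blk [76. 76. 78.] [114.   8.  78.]
pst [86. 84. 83.] [71. 19. 88.]
pst2 [79. 78. 80.] [109.  10.  81.]
mixedge [97. 96. 91.] [25. 16. 97.]
table [201. 186. 169.]
mix [192. 186. 181.]
blk [96. 94. 98.]
pst [112. 110. 114.]
stub [162. 159. 158.]
```

```bash
cat >> h.py <<'E'
def up(a,k=4):
    h,w=a.shape; return cv2.resize(a.astype(np.float32),(w*k,h*k),interpolation=cv2.INTER_CUBIC)
def rect(mask,k,f,z,off):
    cn=max(cv2.findContours(mask.astype(np.uint8),cv2.RETR_EXTERNAL,cv2.CHAIN_APPROX_NONE)[0],key=cv2.contourArea)
    cn=cv2.convexHull(cn)
    pts=(cn[:,0,:]+.5)/k-.5+np.array(off)
    W=np.array([onz(f,u,v,z)[:2] for u,v in pts],dtype=np.float32)
    r=cv2.minAreaRect(W); return r,cv2.boxPoints(r),pts
E
python3 - <<'E'
from h import *
t=load("top0"); im=cv2.GaussianBlur(t["pixels"],(0,0),.7).astype(float)
def sub(x0,y0,x1,y1): 
    c=im[y0:y1,x0:x1]; return up(c[...,0]-c[...,2]),up(c.sum(2))
def show(n,m): cv2.imwrite(f"pics/{n}.png",(m*255).astype(np.uint8))
d,g=sub(270,125,390,205); m=(d<10)&(g>310)
m=cv2.morphologyEx(m.astype(np.uint8),cv2.MORPH_OPEN,np.ones((15,15))); show("m_mix",m)
r,b,_=rect(m,4,t,.05,(270,125)); print("mixer",r,b.round(4).tolist())
d,g=sub(410,200,450,235); m=(g<285)&(d<12)&(g>140); m=cv2.morphologyEx(m.astype(np.uint8),cv2.MORPH_OPEN,np.ones((9,9)))
show("m_blk",m); r,b,_=rect(m,4,t,.03,(410,200)); print("block",r,b.round(4).tolist())
d,g=sub(208,170,265,230); m=(g<290)&(d<12); m=cv2.morphologyEx(m.astype(np.uint8),cv2.MORPH_OPEN,np.ones((9,9)))
show("m_pst",m); r,b,_=rect(m,4,t,.008,(208,170)); print("pst",r,b.round(4).tolist())
E
cd pics; python3 -c "
import cv2,numpy as np
o=np.zeros((330,900),np.uint8);x=0
for a in ('m_mix','m_blk','m_pst'):
    i=cv2.imread(a+'.png',0);o[:i.shape[0],x:x+i.shape[1]]=i;x+=i.shape[1]+5
cv2.imwrite('masks.png',o[:,:800][:, :])"
```

```text
mixer ((0.626446008682251, 0.013049766421318054), (0.27183428406715393, 0.17211247980594635), 85.92908477783203) [[0.531000018119812, -0.11640000343322754], [0.7026000022888184, -0.12860000133514404], [0.7218999862670898, 0.14249999821186066], [0.5503000020980835, 0.15469999611377716]]
block ((0.46517568826675415, -0.2826034128665924), (0.06231935694813728, 0.06128706783056259), 3.2723424434661865) [[0.43230000138282776, -0.25380000472068787], [0.4357999861240387, -0.3149999976158142], [0.49799999594688416, -0.31139999628067017], [0.4945000112056732, -0.2502000033855438]]
pst ((0.5261307954788208, 0.29289165139198303), (0.10247838497161865, 0.13009895384311676), 16.322769165039062) [[0.4587000012397766, 0.3409000039100647], [0.4952000081539154, 0.21610000729560852], [0.5935999751091003, 0.24490000307559967], [0.5569999814033508, 0.36970001459121704]]
```

View pics/masks.png

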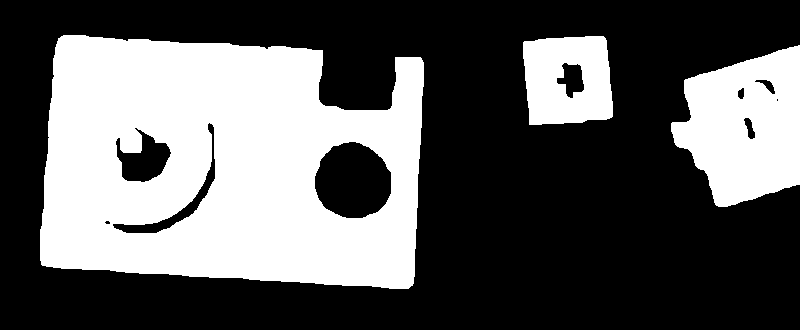

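Run:
```python
from h import *
t=load("top0"); s=load("scene0")
G=[.6314,.0828]; S=[.6104,-.0711]; K=[.4652,-.2826]
for n,p,zs in (("stub",G,(.079,.102)),("switch",S,(.05,.074,.078)),("key",K,(.03,.034,.068))):
    for z in zs: print(n,z,"top",proj(t,[*p,z]).round(2),"scene",proj(s,[*p,z]).round(2))
# measured blobs
im=cv2.GaussianBlur(t["pixels"],(0,0),.6).astype(float)
crop(t,345,155,28,28,20,"z_sw"); crop(t,290,148,28,28,20,"z_st"); crop(t,418,205,28,28,20,"z_key")
a=[cv2.imread(f"pics/{n}.png") for n in("z_sw","z_st")]; 
cv2.imwrite("pics/z1.png",cv2.resize(np.hstack(a),(800,400)))
crop(s,295,225,28,28,20,"y_sw"); crop(s,345,205,28,28,20,"y_st");crop(s,205,228,28,28,20,"y_key")
a=[cv2.imread(f"pics/{n}.png") for n in("y_sw","y_st")]
cv2.imwrite("pics/z2.png",cv2.resize(np.hstack(a),(800,400)))
a=[cv2.imread(f"pics/{n}.png") for n in("z_key","y_key")]
cv2.imwrite("pics/z3.png",cv2.resize(np.hstack(a),(800,400)))
```

```text
stub 0.079 top [302.79 161.64] scene [359.89 221.59]
stub 0.102 top [302.11 160.29] scene [360.34 214.96]
switch 0.05 top [356.76 169.78] scene [311.23 242.47]
switch 0.074 top [357.14 168.56] scene [311.23 235.52]
switch 0.078 top [357.21 168.35] scene [311.23 234.35]
key 0.03 top [430.23 219.53] scene [221.74 245.61]
key 0.034 top [430.54 219.5 ] scene [221.59 244.48]
key 0.068 top [433.22 219.18] scene [220.3  234.74]
```

View pics/z1.png

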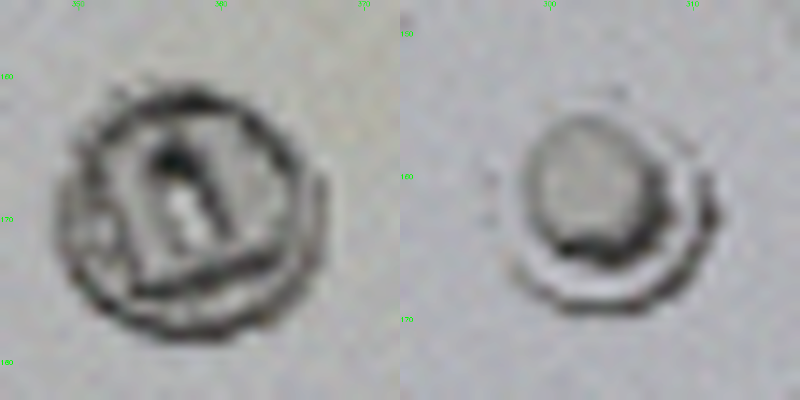

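View pics/z2.png

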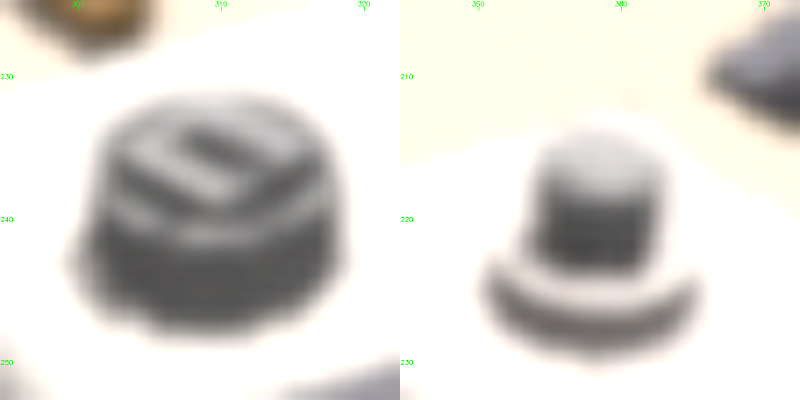

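View pics/z3.png

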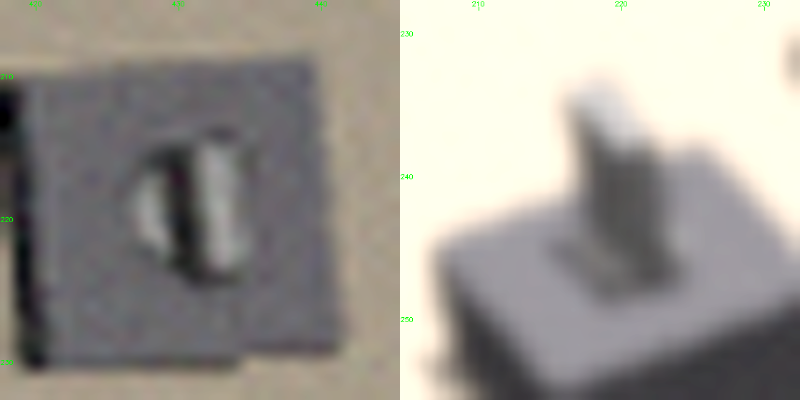

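```bash
python3 - <<'E'
from h import *
t=load("top0"); s=load("scene0")
F=lambda f,x0,y0,X,Y,z: onz(f,x0+X/14.286-.5,y0+Y/14.286-.5,z)[:2]
a=[F(s,295,225,*p,.078) for p in((215,205),(322,152),(112,148))]
for i,j in((0,1),(0,2)): d=a[j]-a[i]; print(np.linalg.norm(d),np.degrees(np.arctan2(d[1],d[0])))
print("diag mid",(a[1]+a[2])/2)
# slot in scene: edges
for P,Q in(((185,140),(250,180)),((205,122),(265,158)),((120,145),(212,200))):
    d=F(s,295,225,*Q,.078)-F(s,295,225,*P,.078); print("scene edge",np.linalg.norm(d),np.degrees(np.arctan2(d[1],d[0])))
b=[F(t,345,155,*p,.078) for p in((130,292),(280,258))]; d=b[1]-b[0]; print("top bottom edge",np.linalg.norm(d),np.degrees(np.arctan2(d[1],d[0])))
for P,Q in(((240,235),(190,140)),((180,250),(145,150)),((130,290),(90,170))):
    d=F(t,345,155,*Q,.078)-F(t,345,155,*P,.078); print("top slot edge",np.linalg.norm(d),np.degrees(np.arctan2(d[1],d[0])))
E
python3 - <<'E'
import sys; sys.path.insert(0,'.')
import os; os.chdir('.')
from h import *
t=load("top0"); s=load("scene0")
crop(t,348,158,20,20,30,"w1");crop(s,299,227,22,16,30,"w2")
E
```

```text
0.02717776082326834 98.58112331806163
0.027703144968814652 -164.8296443581073
diag mid [ 0.61080292 -0.07636913]
scene edge 0.018481258805447612 11.844971176361904
scene edge 0.01693856945352308 12.359708913388479
scene edge 0.025737692965291565 12.955251858985756
top bottom edge 0.030366842131980872 -77.82264126073957
top slot edge 0.021356375437164524 26.676441368065497
top slot edge 0.021108677716044282 18.299541101020555
top slot edge 0.025195852998651114 17.4989462429247
```

View pics/w1.png

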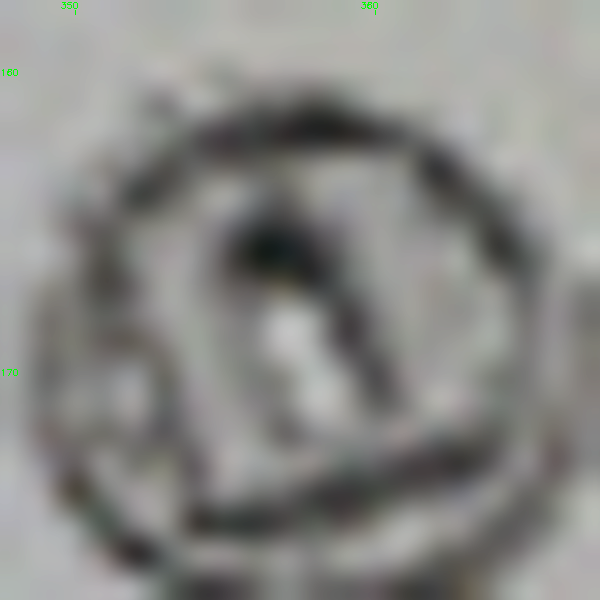

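View pics/w2.png

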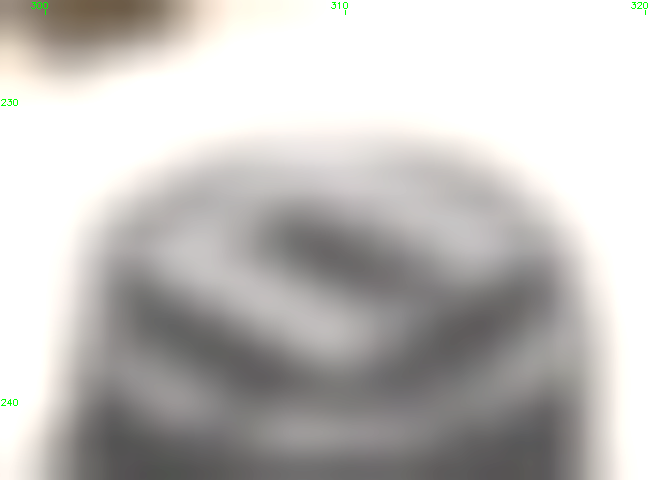

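```bash
cat >> h.py <<'E'
def tool(yaw): # tool with z down, y axis at world angle yaw deg
    a=np.radians(yaw); y=np.array([np.cos(a),np.sin(a),0]); z=np.array([0,0,-1.]); return R.from_matrix(np.column_stack([np.cross(y,z),y,z]))
def need(p=None,yaw=None):
    "remaining shift in current tool axes (units 30mm) and turn (units 8deg)"
    from workcell import robot
    s=robot.read_state(); T=rot(s["eef_rot"]); p0=s["eef_pos"]
    p=p0 if p is None else np.array([a if b is None else b for a,b in zip(p0,p)])
    sh=T.inv().apply(p-p0)/.03
    yx=T.as_matrix()[:,1]; cy=np.degrees(np.arctan2(yx[1],yx[0]))
    tg=tool(cy if yaw is None else yaw); rv=np.degrees((T.inv()*tg).as_rotvec())/8
    print("t=%.2f"%s["clock"],"pos",p0.round(4),"yaw %.2f"%cy,"tilt",(T.as_matrix()[:2,2]).round(4),"gap %.3f"%s["finger_gap"],"F",s["ft_force"].round(1),"M",s["ft_torque"].round(2))
    print("  shift units",sh.round(3),"turn units",rv.round(3), "shift after-turn axes",(tg.inv().apply(p-p0)/.03).round(3))
E
python3 - <<'E'
from h import *
need([.45,.40,.23],93.3); need([.56,.05,.23],93.3); need([.465,-.2826,.12],93.3)
E
```

```text
t=0.10 pos [0.2286 0.6346 0.1965] yaw 70.19 tilt [-0.0005 -0.0015] gap 0.997 F [-0.4 -0.   0.6] M [0.01 0.   0.05]
  shift units [-9.593 -4.857 -1.108] turn units [-1.100e-02 -2.000e-03 -2.889e+00] shift after-turn axes [-6.917 -8.231 -1.116]
t=0.10 pos [0.2286 0.6346 0.1965] yaw 70.19 tilt [-0.0005 -0.0015] gap 0.997 F [-0.4 -0.   0.6] M [0.01 0.   0.05]
  shift units [-16.997 -14.59   -1.092] turn units [-1.100e-02 -2.000e-03 -2.889e+00] shift after-turn axes [ -9.906 -20.09   -1.116]
t=0.10 pos [0.2286 0.6346 0.1965] yaw 70.19 tilt [-0.0005 -0.0015] gap 0.997 F [-0.4 -0.   0.6] M [0.01 0.   0.05]
  shift units [-17.775 -26.088   2.593] turn units [-1.100e-02 -2.000e-03 -2.889e+00] shift after-turn axes [ -6.106 -30.976   2.55 ]
```

>>> step_arm --increments '[{"tz": -0.3,"az": -0.75},{"tz": -0.3,"az": -0.75},{"tz": -0.3,"az": -0.75},{"tz": -0.2,"az": -0.65},{"tx": -0.85,"ty": -1},{"tx": -0.85,"ty": -1},{"tx": -0.85,"ty": -1},{"tx": -0.85,"ty": -1},{"tx": -0.85,"ty": -1},{"tx": -0.85,"ty": -1},{"tx": -0.85,"ty": -1},{"tx": -0.85,"ty": -1}]' --jaw 110

```text
schema error: expected keys tx, ty, tz, ax, ay, az
```

```bash
python3 -c "
from h import *
need([.56,.05,.23],93.3); need([.465,-.2826,.12],93.3)"
```

```text
t=0.10 pos [0.2286 0.6346 0.1965] yaw 70.19 tilt [-0.0005 -0.0015] gap 0.997 F [-0.4 -0.   0.6] M [0.01 0.   0.05]
  shift units [-16.997 -14.59   -1.092] turn units [-1.100e-02 -2.000e-03 -2.889e+00] shift after-turn axes [ -9.906 -20.09   -1.116]
t=0.10 pos [0.2286 0.6346 0.1965] yaw 70.19 tilt [-0.0005 -0.0015] gap 0.997 F [-0.4 -0.   0.6] M [0.01 0.   0.05]
  shift units [-17.775 -26.088   2.593] turn units [-1.100e-02 -2.000e-03 -2.889e+00] shift after-turn axes [ -6.106 -30.976   2.55 ]
```

All six keys are needed in each row.

>>> step_arm --increments '[{"tx": 0,"ty": 0,"tz": -0.3,"ax": 0,"ay": 0,"az": -0.75},{"tx": 0,"ty": 0,"tz": -0.3,"ax": 0,"ay": 0,"az": -0.75},{"tx": 0,"ty": 0,"tz": -0.3,"ax": 0,"ay": 0,"az": -0.75},{"tx": 0,"ty": 0,"tz": -0.2,"ax": 0,"ay": 0,"az": -0.65},{"tx": -0.85,"ty": -1,"tz": 0,"ax": 0,"ay": 0,"az": 0},{"tx": -0.85,"ty": -1,"tz": 0,"ax": 0,"ay": 0,"az": 0},{"tx": -0.85,"ty": -1,"tz": 0,"ax": 0,"ay": 0,"az": 0},{"tx": -0.85,"ty": -1,"tz": 0,"ax": 0,"ay": 0,"az": 0},{"tx": -0.85,"ty": -1,"tz": 0,"ax": 0,"ay": 0,"az": 0},{"tx": -0.85,"ty": -1,"tz": 0,"ax": 0,"ay": 0,"az": 0},{"tx": -0.85,"ty": -1,"tz": 0,"ax": 0,"ay": 0,"az": 0},{"tx": -0.85,"ty": -1,"tz": 0,"ax": 0,"ay": 0,"az": 0}]' --jaw 110

```text
clock: 1.6
eef_pos: [0.4516, 0.4038, 0.2252]
eef_rot: [-0.003, -0.04, 0.999, -0.005]
ft_force: [0.1, -0.1, 0.0]
finger_gap: 0.569
```

```bash
python3 -c "
from h import *
need([.56,.05,.23],93.3); need([.465,-.2826,.12],93.3)"
```

```text
t=1.60 pos [0.4516 0.4038 0.2252] yaw 94.61 tilt [-0.0066 -0.0104] gap 0.569 F [ 0.1 -0.1  0. ] M [ 0.05 -0.02 -0.03]
  shift units [ -2.655 -12.046  -0.06 ] turn units [-0.071 -0.052  0.163] shift after-turn axes [ -2.929 -11.982  -0.159]
t=1.60 pos [0.4516 0.4038 0.2252] yaw 94.61 tilt [-0.0066 -0.0104] gap 0.569 F [ 0.1 -0.1  0. ] M [ 0.05 -0.02 -0.03]
  shift units [  1.364 -22.806   3.742] turn units [-0.071 -0.052  0.163] shift after-turn axes [  0.871 -22.868   3.508]
```

>>> step_arm --increments '[{"tx": -0.3,"ty": -1,"tz": 0,"ax": -0.07,"ay": -0.05,"az": 0.16},{"tx": -0.3,"ty": -1,"tz": 0,"ax": 0,"ay": 0,"az": 0},{"tx": -0.3,"ty": -1,"tz": 0,"ax": 0,"ay": 0,"az": 0},{"tx": -0.3,"ty": -1,"tz": 0,"ax": 0,"ay": 0,"az": 0},{"tx": -0.3,"ty": -1,"tz": 0,"ax": 0,"ay": 0,"az": 0},{"tx": -0.3,"ty": -1,"tz": 0,"ax": 0,"ay": 0,"az": 0},{"tx": -0.2,"ty": -1,"tz": 0,"ax": 0,"ay": 0,"az": 0},{"tx": 0,"ty": -1,"tz": 0,"ax": 0,"ay": 0,"az": 0},{"tx": 0,"ty": -1,"tz": 0,"ax": 0,"ay": 0,"az": 0},{"tx": 0,"ty": -1,"tz": 0,"ax": 0,"ay": 0,"az": 0},{"tx": 0,"ty": -1,"tz": 0,"ax": 0,"ay": 0,"az": 0},{"tx": 0,"ty": -1,"tz": 0,"ax": 0,"ay": 0,"az": 0}]'

```text
clock: 3.1
eef_pos: [0.5336, 0.0334, 0.2219]
eef_rot: [-0.003, -0.027, 1.0, -0.002]
ft_force: [0.1, 0.3, 0.1]
finger_gap: 0.572
```

```bash
python3 -c "
from h import *
need([.465,-.2826,.12],93.3)"
```

```text
t=3.10 pos [0.5336 0.0334 0.2219] yaw 93.12 tilt [-0.0068 -0.0042] gap 0.572 F [0.1 0.3 0.1] M [-0.   -0.03  0.01]
  shift units [  2.831 -10.38    3.456] turn units [-0.028 -0.051 -0.023] shift after-turn axes [  2.888 -10.384   3.395]
```

>>> step_arm --increments '[{"tx": 0.2,"ty": -1,"tz": 0,"ax": -0.03,"ay": -0.05,"az": 0},{"tx": 0.3,"ty": -1,"tz": 0,"ax": 0,"ay": 0,"az": 0},{"tx": 0.3,"ty": -1,"tz": 0,"ax": 0,"ay": 0,"az": 0},{"tx": 0.3,"ty": -1,"tz": 0,"ax": 0,"ay": 0,"az": 0},{"tx": 0.3,"ty": -1,"tz": 0,"ax": 0,"ay": 0,"az": 0},{"tx": 0.3,"ty": -1,"tz": 0.3,"ax": 0,"ay": 0,"az": 0},{"tx": 0.3,"ty": -1,"tz": 0.5,"ax": 0,"ay": 0,"az": 0},{"tx": 0.3,"ty": -1,"tz": 0.6,"ax": 0,"ay": 0,"az": 0},{"tx": 0.3,"ty": -1,"tz": 0.6,"ax": 0,"ay": 0,"az": 0},{"tx": 0.3,"ty": -1,"tz": 0.6,"ax": 0,"ay": 0,"az": 0},{"tx": 0,"ty": -0.4,"tz": 0.6,"ax": 0,"ay": 0,"az": 0},{"tx": 0,"ty": 0,"tz": 0,"ax": 0,"ay": 0,"az": 0}]'

```text
clock: 4.6
eef_pos: [0.4584, -0.2941, 0.1204]
eef_rot: [-0.002, -0.026, 1.0, 0.001]
ft_force: [-1.1, -0.4, 0.4]
finger_gap: 0.568
```

Run:
```python
from h import *
need([.465,-.2826,.12],93.3)
t=grab("top","1"); s=grab("scene","1")
from workcell import robot
p=robot.read_state()["eef_pos"]; print(proj(t,p),proj(s,p))
crop(t,395,180,80,75,8,"t1"); crop(s,180,180,80,75,8,"s1")
a=np.hstack([cv2.imread("pics/t1.png"),cv2.imread("pics/s1.png")]); cv2.imwrite("pics/a1.png",cv2.resize(a,(800,375)))
```

```text
t=4.60 pos [ 0.4584 -0.2941  0.1204] yaw 92.95 tilt [-0.0044  0.0014] gap 0.568 F [-1.1 -0.4  0.4] M [ 0.01 -0.03 -0.04]
  shift units [-0.238  0.37   0.014] turn units [ 0.011 -0.031 -0.043] shift after-turn axes [-0.24   0.369  0.015]
[441.92461451 220.75177851] [213.67644078 218.88149814]
```

View pics/a1.png

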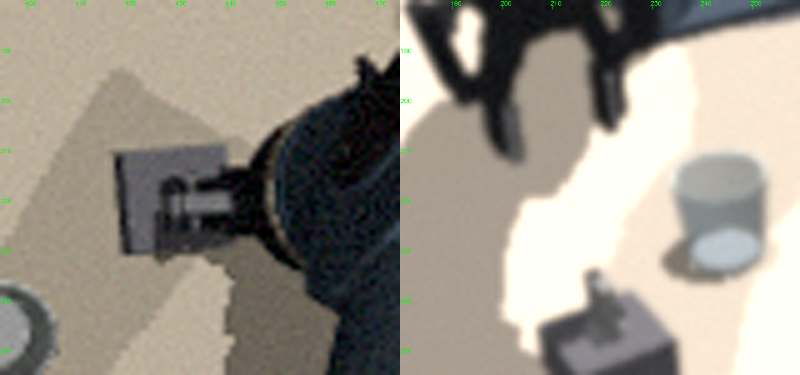

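Run:
```python
from h import *
t=load("top1"); s=load("scene1")
p=np.array([.4584,-.2941,.1204])
for dz in (0,.013,.03):
  print(dz,[proj(s,p+[0,y,dz]).round(1).tolist() for y in(-.038,-.024,.024,.038)],[proj(t,p+[0,y,dz]).round(1).tolist() for y in(.024,.038)])
crop(s,185,185,50,45,15,"s1b")
```

```text
0 [[199.9, 223.3], [204.9, 221.8], [221.6, 216.7], [226.4, 215.3]] [[433.1, 221.2], [427.8, 221.3]]
0.013 [[199.3, 219.2], [204.3, 217.8], [221.1, 212.8], [225.9, 211.4]] [[434.2, 221.1], [428.9, 221.2]]
0.03 [[198.4, 213.9], [203.5, 212.5], [220.5, 207.6], [225.3, 206.2]] [[435.7, 221.0], [430.3, 221.0]]
```

View pics/s1b.png

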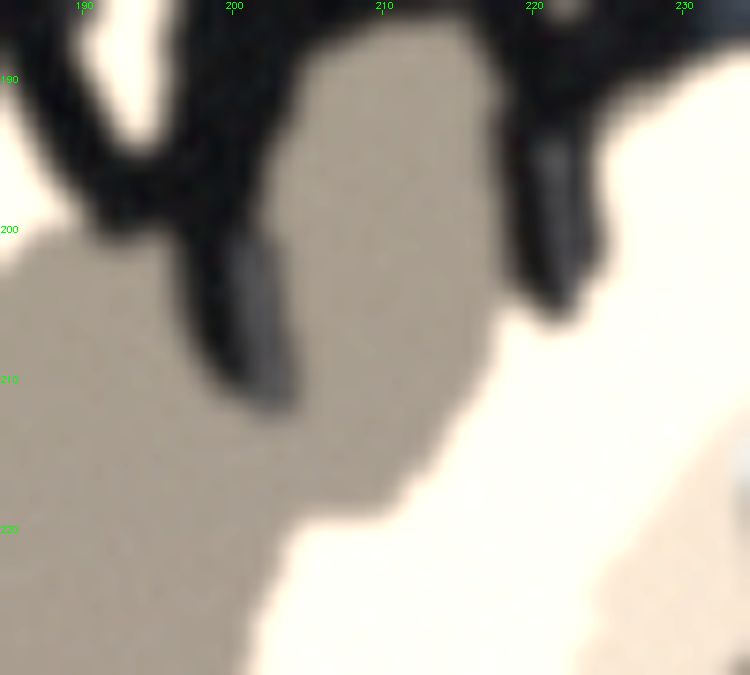

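Run:
```python
from h import *
t=load("top0"); s=load("scene0")
p=np.array([.2286,.6346,.1964]); T=tool(70.19)
for dz in (0,.013,.03):
  print(dz,[proj(s,p+T.apply([0,y,0])+[0,0,dz]).round(1).tolist() for y in(-.043,.043)],[proj(t,p+T.apply([0,y,0])+[0,0,dz]).round(1).tolist() for y in(-.043,0,.043)])
crop(s,390,55,50,55,12,"s0b"); crop(t,0,295,100,60,8,"t0b")
```

```text
0 [[400.5, 111.8], [420.3, 110.5]] [[96.2, 321.3], [80.5, 315.4], [65.0, 309.5]]
0.013 [[400.8, 108.7], [420.7, 107.4]] [[93.2, 322.4], [77.3, 316.5], [61.6, 310.5]]
0.03 [[401.3, 104.6], [421.3, 103.3]] [[89.1, 323.9], [73.0, 317.9], [57.0, 311.9]]
```

View pics/s0b.png

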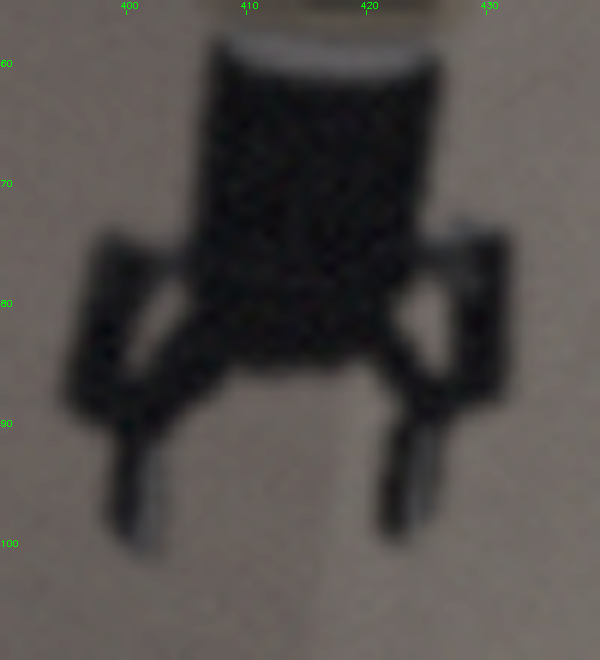

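View pics/t0b.png

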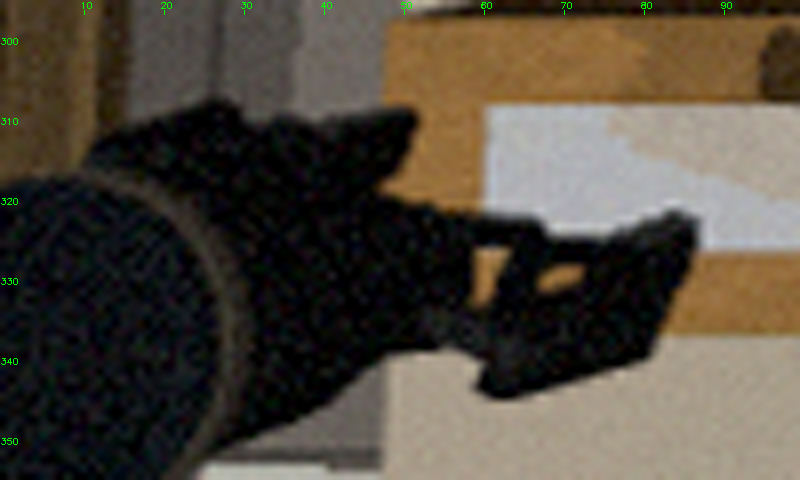

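>>> step_arm --increments '[{"tx": 0,"ty": 0,"tz": 0,"ax": 0,"ay": 0,"az": 0},{"tx": 0,"ty": 0,"tz": 0,"ax": 0,"ay": 0,"az": 0},{"tx": 0,"ty": 0,"tz": 0,"ax": 0,"ay": 0,"az": 0},{"tx": 0,"ty": 0,"tz": 0,"ax": 0,"ay": 0,"az": 0}]' --jaw 255

```text
clock: 5.2
eef_pos: [0.4616, -0.2909, 0.1239]
eef_rot: [0.0, -0.029, 1.0, 0.0]
ft_force: [0.0, -0.1, -0.1]
finger_gap: -0.0
```

Run:
```python
from h import *
need([.465,-.2826,.12],93.3)
t=grab("top","2"); s=grab("scene","2")
from workcell import robot
p=robot.read_state()["eef_pos"]; print(proj(t,p),proj(s,p))
crop(s,185,185,50,45,15,"s2b")
```

```text
t=5.20 pos [ 0.4616 -0.2909  0.1239] yaw 93.29 tilt [0.0009 0.0003] gap -0.000 F [ 0.  -0.1 -0.1] M [ 0.   -0.   -0.01]
  shift units [-0.127  0.269  0.129] turn units [ 0.002  0.006 -0.001] shift after-turn axes [-0.128  0.269  0.129]
[441.18276838 219.94455123] [214.70378763 218.40739785]
```

View pics/s2b.png

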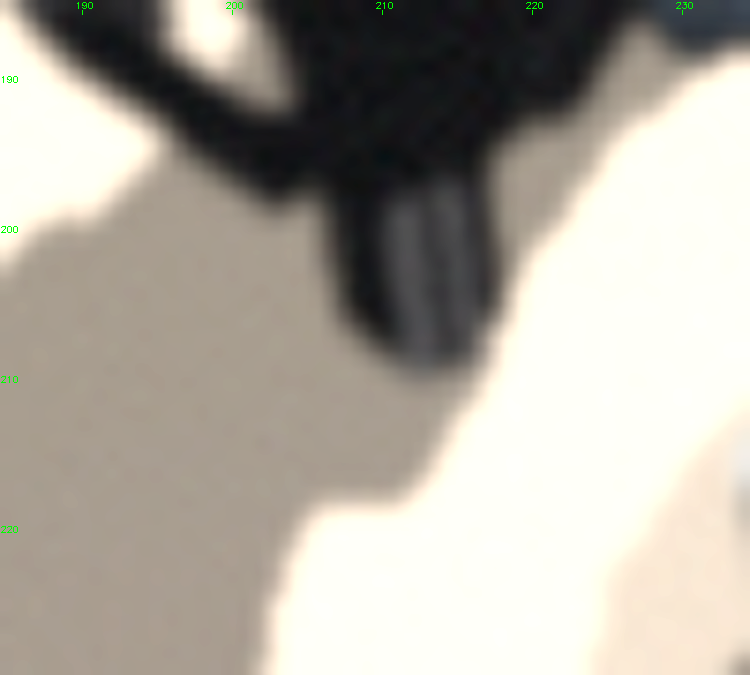

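>>> step_arm --increments '[{"tx": -0.13,"ty": 0.27,"tz": 0,"ax": 0,"ay": 0,"az": 0},{"tx": 0,"ty": 0,"tz": 0.5,"ax": 0,"ay": 0,"az": 0},{"tx": 0,"ty": 0,"tz": 0.5,"ax": 0,"ay": 0,"az": 0},{"tx": 0,"ty": 0,"tz": 0.5,"ax": 0,"ay": 0,"az": 0},{"tx": 0,"ty": 0,"tz": 0,"ax": 0,"ay": 0,"az": 0}]' --jaw 110

```text
clock: 5.92
eef_pos: [0.4644, -0.2814, 0.0743]
eef_rot: [-0.001, -0.029, 1.0, 0.001]
ft_force: [0.9, -0.1, 0.7]
finger_gap: 0.569
```

Run:
```python
from h import *
need([.465,-.2826,.038],93.3)
t=grab("top","3"); s=grab("scene","3")
from workcell import robot
p=robot.read_state()["eef_pos"]; print(proj(t,p),proj(s,p))
crop(s,190,190,60,60,12,"s3b");crop(t,405,190,60,50,12,"t3b")
```

```text
t=5.92 pos [ 0.4644 -0.2814  0.0743] yaw 93.30 tilt [-0.0013  0.0014] gap 0.569 F [ 0.9 -0.1  0.7] M [ 0.01 -0.03  0.03]
  shift units [-0.018 -0.042  1.211] turn units [ 0.011 -0.009 -0.   ] shift after-turn axes [-0.017 -0.04   1.211]
[433.59500451 219.1027241 ] [220.24251778 232.44610928]
```

View pics/s3b.png

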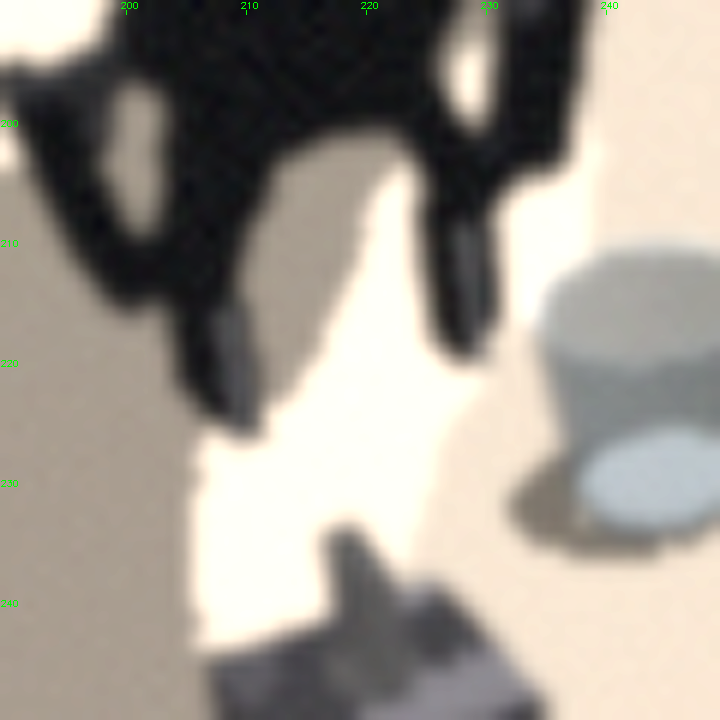

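View pics/t3b.png

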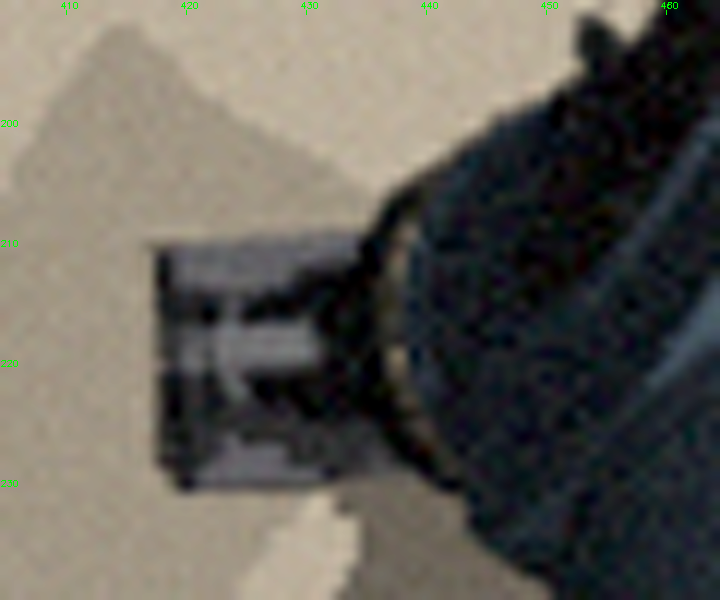

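>>> step_arm --increments '[{"tx": 0,"ty": 0,"tz": 0.4,"ax": 0,"ay": 0,"az": 0},{"tx": 0,"ty": 0,"tz": 0.4,"ax": 0,"ay": 0,"az": 0},{"tx": 0,"ty": 0,"tz": 0.3,"ax": 0,"ay": 0,"az": 0},{"tx": 0,"ty": 0,"tz": 0,"ax": 0,"ay": 0,"az": 0}]'

```text
clock: 6.52
eef_pos: [0.4656, -0.2822, 0.0408]
eef_rot: [0.001, -0.029, 1.0, -0.0]
ft_force: [-0.3, -0.4, 0.1]
finger_gap: 0.571
```

Run:
```python
from h import *
need([.465,-.2826,.038],93.3)
t=grab("top","4"); s=grab("scene","4")
from workcell import robot
p=robot.read_state()["eef_pos"]; print(proj(t,p),proj(s,p))
crop(s,190,200,60,60,12,"s4b")
```

```text
t=6.53 pos [ 0.4656 -0.2822  0.0408] yaw 93.28 tilt [ 0.0016 -0.    ] gap 0.571 F [-0.3 -0.4  0.1] M [ 0.02  0.04 -0.02]
  shift units [ 0.021 -0.013  0.092] turn units [-0.001  0.011 -0.002] shift after-turn axes [ 0.021 -0.013  0.092]
[431.0676673  219.14403374] [221.45320124 242.49351496]
```

View pics/s4b.png

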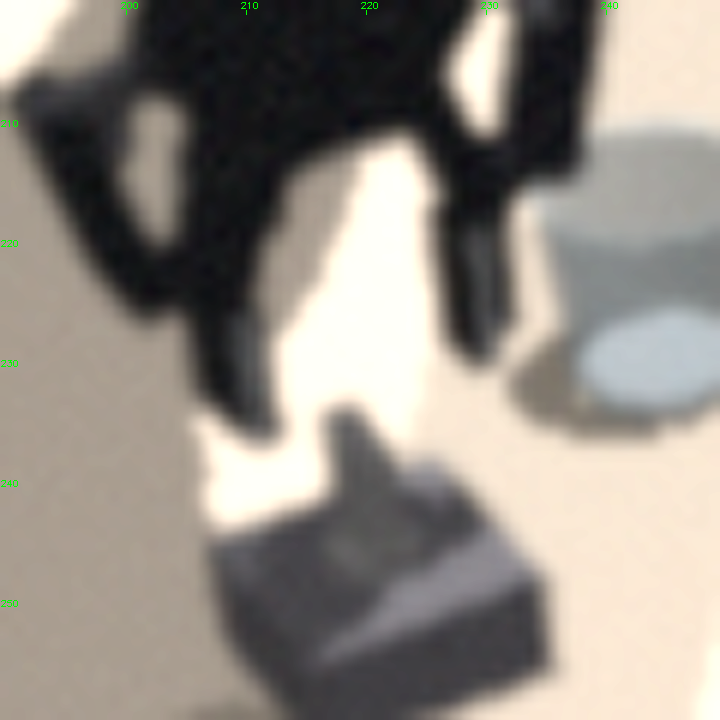

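Run:
```python
from h import *
t=load("top4");crop(t,410,198,45,40,16,"t4b")
s=load("scene4")
p=np.array([.4656,-.2822,.0708]);print(proj(s,[p,p+[.01,0,0],p+[0,.01,0],p+[0,0,.01]])); print(proj(t,[p,p+[0,.024,0],p+[0,-.024,0]]))
```

```text
[[220.3761027  233.95340806]
 [221.70017874 235.70996623]
 [223.74328603 232.87797226]
 [219.98933809 231.028059  ]]
[[433.30429828 219.01520455]
 [424.6877426  219.09485087]
 [441.93029025 218.93547101]]
```

View pics/t4b.png

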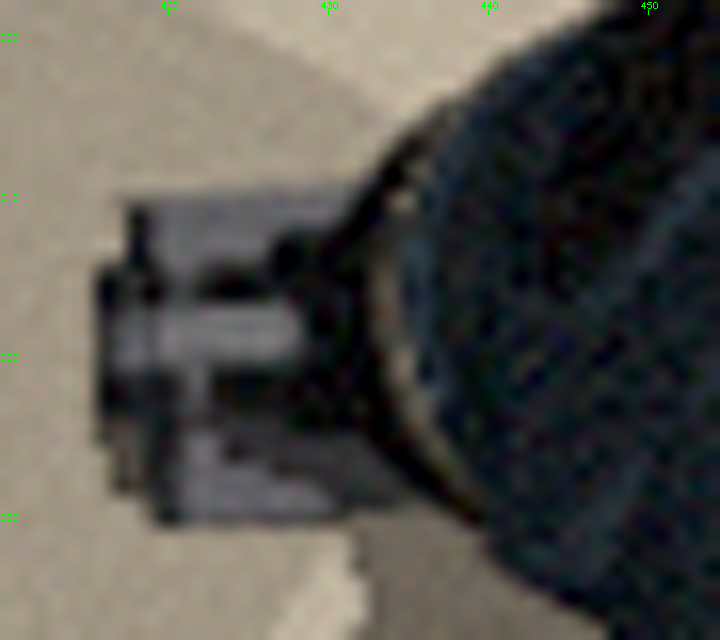

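>>> step_arm --increments '[{"tx": -0.03,"ty": -0.15,"tz": 0,"ax": 0,"ay": 0,"az": 0},{"tx": 0,"ty": 0,"tz": 0.35,"ax": 0,"ay": 0,"az": 0},{"tx": 0,"ty": 0,"tz": 0,"ax": 0,"ay": 0,"az": 0}]'

```text
clock: 7.0
eef_pos: [0.4678, -0.2876, 0.031]
eef_rot: [0.002, -0.029, 1.0, -0.001]
ft_force: [-0.8, -0.7, 0.0]
finger_gap: 0.567
```

>>> step_arm --increments '[{"tx": 0,"ty": 0,"tz": 0.15,"ax": 0,"ay": 0,"az": 0},{"tx": 0,"ty": 0,"tz": 0.1,"ax": 0,"ay": 0,"az": 0}]'

```text
clock: 7.25
eef_pos: [0.4679, -0.2877, 0.0232]
eef_rot: [0.002, -0.029, 1.0, -0.001]
ft_force: [0.4, 0.9, 0.1]
finger_gap: 0.571
```

Run:
```python
from h import *
need([.466,-.2867,.013],93.3)
s=grab("scene","5")
crop(s,190,200,60,60,12,"s5b")
```

```text
t=7.25 pos [ 0.4679 -0.2877  0.0232] yaw 93.27 tilt [ 0.0042 -0.0014] gap 0.571 F [0.4 0.9 0.1] M [ 0.01 -0.04 -0.01]
  shift units [0.063 0.037 0.338] turn units [-0.012  0.029 -0.004] shift after-turn axes [0.062 0.036 0.339]
```

View pics/s5b.png

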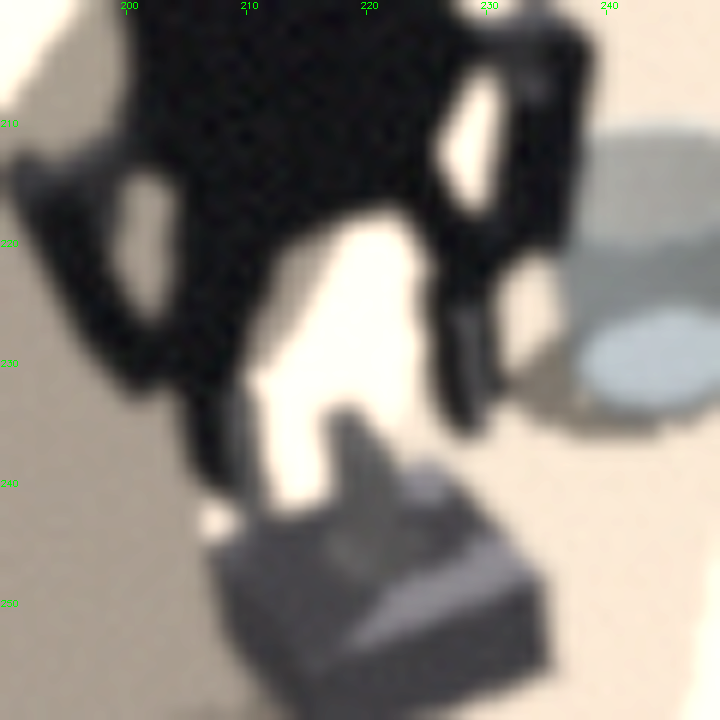

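>>> step_arm --increments '[{"tx": 0.04,"ty": 0.03,"tz": 0.15,"ax": 0,"ay": 0.03,"az": 0},{"tx": 0,"ty": 0,"tz": 0.1,"ax": 0,"ay": 0,"az": 0},{"tx": 0,"ty": 0,"tz": 0,"ax": 0,"ay": 0,"az": 0}]'

```text
clock: 7.68
eef_pos: [0.4665, -0.2866, 0.0148]
eef_rot: [-0.0, -0.029, 1.0, -0.001]
ft_force: [0.1, -0.3, -0.3]
finger_gap: 0.568
```

Run:
```python
from h import *
need([.466,-.2867,.013],93.3)
s=grab("scene","6")
crop(s,190,200,60,60,12,"s6b")
```

```text
t=7.67 pos [ 0.4665 -0.2866  0.0148] yaw 93.28 tilt [-0.0008 -0.0015] gap 0.568 F [ 0.1 -0.3 -0.3] M [-0.01 -0.02  0.01]
  shift units [ 0.016 -0.003  0.058] turn units [-0.01  -0.006 -0.002] shift after-turn axes [ 0.016 -0.003  0.058]
```

View pics/s6b.png

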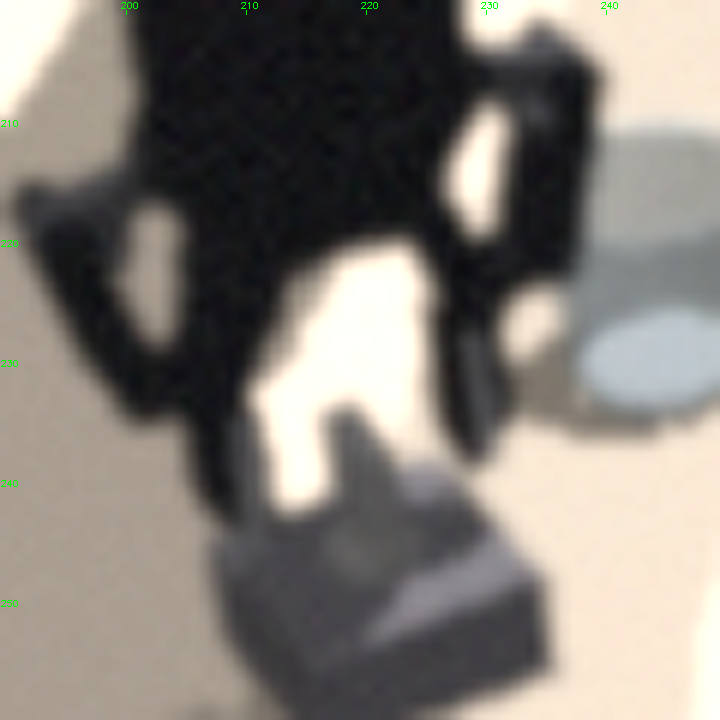

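>>> step_arm --increments '[{"tx": 0,"ty": 0,"tz": 0.1,"ax": 0,"ay": 0,"az": 0},{"tx": 0,"ty": 0,"tz": 0,"ax": 0,"ay": 0,"az": 0}]'

```text
clock: 7.98
eef_pos: [0.4666, -0.2867, 0.0118]
eef_rot: [-0.0, -0.029, 1.0, -0.001]
ft_force: [-1.2, 0.3, -0.7]
finger_gap: 0.565
```

>>> step_arm --increments '[{"tx": 0,"ty": 0,"tz": 0,"ax": 0,"ay": 0,"az": 0},{"tx": 0,"ty": 0,"tz": 0,"ax": 0,"ay": 0,"az": 0},{"tx": 0,"ty": 0,"tz": 0,"ax": 0,"ay": 0,"az": 0},{"tx": 0,"ty": 0,"tz": 0,"ax": 0,"ay": 0,"az": 0},{"tx": 0,"ty": 0,"tz": 0,"ax": 0,"ay": 0,"az": 0}]' --jaw 255 --newtons 50

```text
clock: 8.6
eef_pos: [0.4667, -0.2861, 0.0119]
eef_rot: [-0.0, -0.029, 1.0, -0.001]
ft_force: [-0.9, 1.0, -0.4]
finger_gap: 0.101
```

Run:
```python
from h import *
need([.466,-.2867,.013],93.3)
s=grab("scene","7")
crop(s,190,200,60,60,12,"s7b")
```

```text
t=8.60 pos [ 0.4667 -0.2861  0.0119] yaw 93.31 tilt [-0.0004 -0.0011] gap 0.101 F [-0.9  1.  -0.4] M [0.22 0.02 0.01]
  shift units [ 0.023 -0.018 -0.036] turn units [-0.007 -0.004  0.001] shift after-turn axes [ 0.023 -0.018 -0.036]
```

View pics/s7b.png

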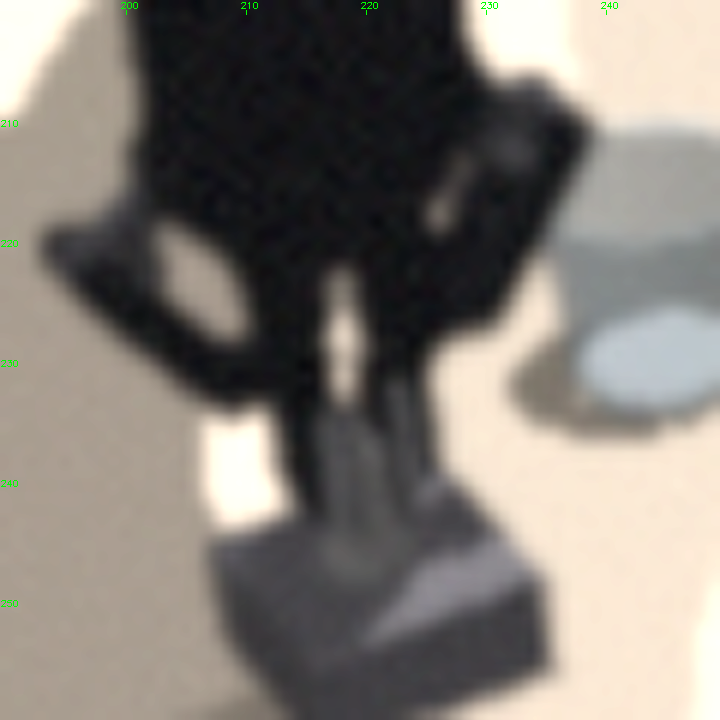

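>>> step_arm --increments '[{"tx": 0,"ty": 0,"tz": -0.3,"ax": 0,"ay": 0,"az": 0},{"tx": 0,"ty": 0,"tz": -0.6,"ax": 0,"ay": 0,"az": 0},{"tx": 0,"ty": 0,"tz": -0.6,"ax": 0,"ay": 0,"az": 0},{"tx": 0,"ty": 0,"tz": -0.6,"ax": 0,"ay": 0,"az": 0},{"tx": 0,"ty": 0,"tz": -0.6,"ax": 0,"ay": 0,"az": 0},{"tx": 0,"ty": 0,"tz": -0.6,"ax": 0,"ay": 0,"az": 0},{"tx": 0,"ty": 0,"tz": 0,"ax": 0,"ay": 0,"az": -0.6},{"tx": 0,"ty": 0,"tz": 0,"ax": 0,"ay": 0,"az": -0.6},{"tx": 0,"ty": 0,"tz": 0,"ax": 0,"ay": 0,"az": 0}]'

```text
clock: 9.78
eef_pos: [0.4669, -0.2889, 0.1196]
eef_rot: [0.001, -0.113, 0.994, -0.003]
ft_force: [-0.2, 0.8, -1.2]
finger_gap: 0.101
```

Run:
```python
from h import *
need([.6113,-.0748,.112],103)
s=grab("scene","8")
crop(s,190,160,60,90,8,"s8b")
```

```text
t=9.78 pos [ 0.4669 -0.2889  0.1196] yaw 102.97 tilt [ 0.0036 -0.0057] gap 0.101 F [-0.2  0.8 -1.2] M [-0.01 -0.    0.02]
  shift units [-6.292  5.877  0.231] turn units [-0.046  0.016 -0.003] shift after-turn axes [-6.295  5.872  0.255]
```

View pics/s8b.png

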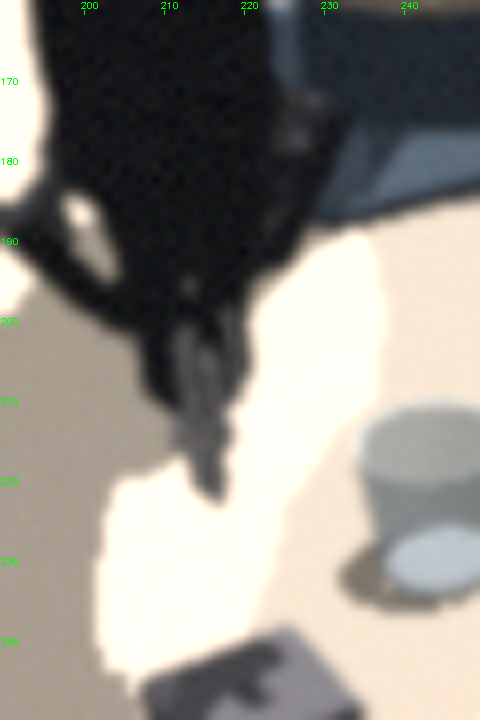

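>>> step_arm --increments '[{"tx": -0.7,"ty": 0.65,"tz": 0,"ax": -0.05,"ay": 0,"az": 0},{"tx": -0.9,"ty": 0.85,"tz": 0,"ax": 0,"ay": 0,"az": 0},{"tx": -0.9,"ty": 0.85,"tz": 0,"ax": 0,"ay": 0,"az": 0},{"tx": -0.9,"ty": 0.85,"tz": 0,"ax": 0,"ay": 0,"az": 0},{"tx": -0.9,"ty": 0.85,"tz": 0,"ax": 0,"ay": 0,"az": 0},{"tx": -0.9,"ty": 0.85,"tz": 0,"ax": 0,"ay": 0,"az": 0},{"tx": -0.6,"ty": 0.55,"tz": 0,"ax": 0,"ay": 0,"az": 0},{"tx": -0.4,"ty": 0.4,"tz": 0,"ax": 0,"ay": 0,"az": 0},{"tx": 0,"ty": 0,"tz": 0,"ax": 0,"ay": 0,"az": 0}]'

```text
clock: 10.95
eef_pos: [0.6143, -0.0728, 0.1203]
eef_rot: [0.001, -0.102, 0.995, -0.0]
ft_force: [-0.2, -0.3, 0.1]
finger_gap: 0.105
```

Run:
```python
from h import *
need([.6113,-.0748,.104],103)
```

```text
t=10.95 pos [ 0.6143 -0.0728  0.1203] yaw 101.70 tilt [ 0.0011 -0.0006] gap 0.105 F [-0.2 -0.3  0.1] M [-0.01  0.01 -0.01]
  shift units [ 0.112 -0.043  0.543] turn units [-0.006  0.007 -0.162] shift after-turn axes [ 0.113 -0.041  0.543]
```

>>> step_arm --increments '[{"tx": 0.11,"ty": -0.04,"tz": 0.5,"ax": 0,"ay": 0,"az": -0.16},{"tx": 0,"ty": 0,"tz": 0,"ax": 0,"ay": 0,"az": 0},{"tx": 0,"ty": 0,"tz": 0,"ax": 0,"ay": 0,"az": 0}]'

```text
clock: 11.32
eef_pos: [0.6091, -0.0785, 0.1039]
eef_rot: [-0.001, -0.112, 0.994, -0.001]
ft_force: [0.1, -0.8, -0.3]
finger_gap: 0.106
```

Run:
```python
from h import *
need([.6113,-.0748,.104],103)
s=grab("scene","9");t=grab("top","9")
crop(s,285,190,50,60,12,"s9b");crop(t,340,145,45,45,14,"t9b")
from workcell import robot
# key predicted outline pixel in scene, given tool pos, key tip z = zrep-.0059
p=robot.read_state()["eef_pos"]; 
for z in(-.0059,.018): print(z,proj(s,p+[0,0,z]),proj(t,p+[0,0,z]))
```

```text
t=11.32 pos [ 0.6091 -0.0785  0.1039] yaw 102.81 tilt [-0.0008 -0.0023] gap 0.106 F [ 0.1 -0.8 -0.3] M [0.03 0.01 0.02]
  shift units [-0.099  0.105 -0.003] turn units [-0.015 -0.009 -0.024] shift after-turn axes [-0.099  0.104 -0.003]
-0.0059 [308.77429205 228.96915922] [360.14386702 167.67309147]
0.018 [308.74141307 221.75178643] [360.6156052  166.35728641]
```

View pics/s9b.png

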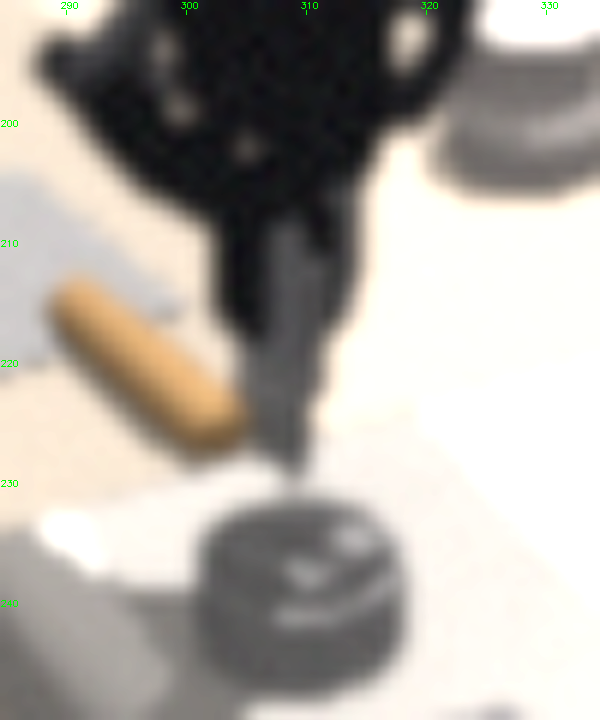

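View pics/t9b.png

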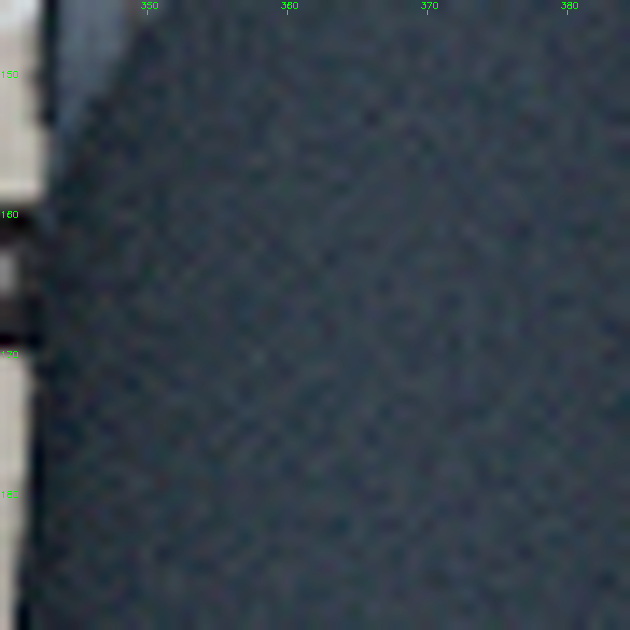

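Run:
```python
from h import *
s=load("scene0"); p=np.array([.6104,-.0711,.078])
J=(proj(s,[p+[.01,0,0],p+[0,.01,0]])-proj(s,p)).T/.01
print(J, np.linalg.solve(J,[-1.45,.65]))
need([.6113,-.0752,.104],103)
```

```text
[[ 188.21821134  304.27108671]
 [ 177.29602454 -108.54630811]] [ 0.00054297 -0.00510136]
t=11.43 pos [ 0.6092 -0.0783  0.104 ] yaw 102.82 tilt [-0.0007 -0.0022] gap 0.106 F [-0.8  0.5 -0.5] M [ 0.01  0.05 -0.01]
  shift units [-0.091  0.085 -0.   ] turn units [-0.014 -0.009 -0.022] shift after-turn axes [-0.091  0.085  0.   ]
```

>>> step_arm --increments '[{"tx": -0.09,"ty": 0.08,"tz": 0,"ax": 0,"ay": 0,"az": 0},{"tx": 0,"ty": 0,"tz": 0,"ax": 0,"ay": 0,"az": 0},{"tx": 0,"ty": 0,"tz": 0.2,"ax": 0,"ay": 0,"az": 0},{"tx": 0,"ty": 0,"tz": 0.2,"ax": 0,"ay": 0,"az": 0},{"tx": 0,"ty": 0,"tz": 0,"ax": 0,"ay": 0,"az": 0}]'

```text
clock: 12.05
eef_pos: [0.6117, -0.0751, 0.0914]
eef_rot: [-0.0, -0.112, 0.994, -0.001]
ft_force: [0.3, 0.2, -0.7]
finger_gap: 0.103
```

Run:
```python
from h import *
need([.6112,-.0754,.084],103)
s=grab("scene","10");t=grab("top","10")
crop(s,290,200,40,50,14,"s10b")
from workcell import robot
p=robot.read_state()["eef_pos"]; print(proj(s,p+[0,0,-.0059]))
```

```text
t=12.05 pos [ 0.6117 -0.0751  0.0914] yaw 102.82 tilt [-0.0001 -0.0021] gap 0.103 F [ 0.3  0.2 -0.7] M [ 0.03 -0.04 -0.08]
  shift units [ 0.017 -0.005  0.248] turn units [-0.015 -0.004 -0.023] shift after-turn axes [ 0.017 -0.006  0.248]
[310.26727006 232.70429102]
```

View pics/s10b.png

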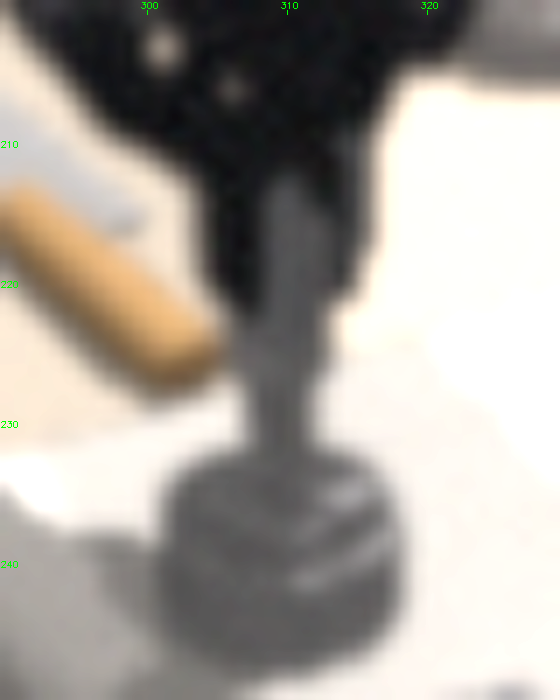

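>>> step_arm --increments '[{"tx": 0.01,"ty": 0,"tz": 0.2,"ax": 0,"ay": 0,"az": 0},{"tx": 0,"ty": 0,"tz": 0.15,"ax": 0,"ay": 0,"az": 0}]'

```text
clock: 12.4
eef_pos: [0.6121, -0.0753, 0.0813]
eef_rot: [0.001, -0.112, 0.994, -0.001]
ft_force: [-0.8, 1.3, 1.1]
finger_gap: 0.101
```

>>> step_arm --increments '[{"tx": 0,"ty": 0,"tz": 0.1,"ax": 0,"ay": 0,"az": 0}]'

```text
clock: 12.52
eef_pos: [0.6119, -0.0749, 0.0779]
eef_rot: [0.0, -0.112, 0.994, -0.001]
ft_force: [-0.6, 0.6, 1.3]
finger_gap: 0.105
```

>>> step_arm --increments '[{"tx": 0,"ty": 0,"tz": 0.1,"ax": 0,"ay": 0,"az": 0}]'

```text
clock: 12.65
eef_pos: [0.6118, -0.0747, 0.0747]
eef_rot: [0.0, -0.112, 0.994, -0.001]
ft_force: [-0.0, 1.1, 0.1]
finger_gap: 0.101
```

>>> step_arm --increments '[{"tx": 0,"ty": 0,"tz": 0.2,"ax": 0,"ay": 0,"az": 0},{"tx": 0,"ty": 0,"tz": 0.15,"ax": 0,"ay": 0,"az": 0}]'

```text
clock: 12.9
eef_pos: [0.6119, -0.0745, 0.0635]
eef_rot: [0.001, -0.112, 0.994, -0.001]
ft_force: [-1.0, 0.5, -0.3]
finger_gap: 0.105
```

>>> step_arm --increments '[{"tx": 0,"ty": 0,"tz": 0.1,"ax": 0,"ay": 0,"az": 0}]'

```text
clock: 13.02
eef_pos: [0.6118, -0.0745, 0.0601]
eef_rot: [0.0, -0.112, 0.994, -0.001]
ft_force: [-0.8, 1.4, 0.3]
finger_gap: 0.1
```

>>> step_arm --increments '[{"tx": 0,"ty": 0,"tz": 0.06,"ax": 0,"ay": 0,"az": 0}]'

```text
clock: 13.15
eef_pos: [0.6122, -0.0745, 0.0595]
eef_rot: [0.001, -0.112, 0.994, -0.001]
ft_force: [-7.5, 2.8, 28.8]
finger_gap: 0.104
```

>>> step_arm --increments '[{"tx": 0,"ty": 0,"tz": -0.03,"ax": 0,"ay": 0,"az": 0},{"tx": 0,"ty": 0,"tz": 0,"ax": 0,"ay": 0,"az": 0.5},{"tx": 0,"ty": 0,"tz": 0,"ax": 0,"ay": 0,"az": 0.6},{"tx": 0,"ty": 0,"tz": 0,"ax": 0,"ay": 0,"az": 0.6},{"tx": 0,"ty": 0,"tz": 0,"ax": 0,"ay": 0,"az": 0.6},{"tx": 0,"ty": 0,"tz": 0,"ax": 0,"ay": 0,"az": 0}]'

```text
clock: 13.9
eef_pos: [0.6119, -0.0748, 0.0606]
eef_rot: [0.001, 0.053, 0.999, -0.001]
ft_force: [-1.3, 0.7, 1.3]
finger_gap: 0.107
```

Run:
```python
from h import *
need([.6118,-.0746,.0597],40)
s=grab("scene","11")
crop(s,290,200,40,50,14,"s11b")
```

```text
t=13.90 pos [ 0.6119 -0.0748  0.0606] yaw 83.93 tilt [ 0.0018 -0.0015] gap 0.107 F [-1.3  0.7  1.3] M [0.25 0.19 0.03]
  shift units [0.004 0.005 0.031] turn units [-3.000e-03  1.700e-02  5.491e+00] shift after-turn axes [0.007 0.001 0.031]
```

View pics/s11b.png

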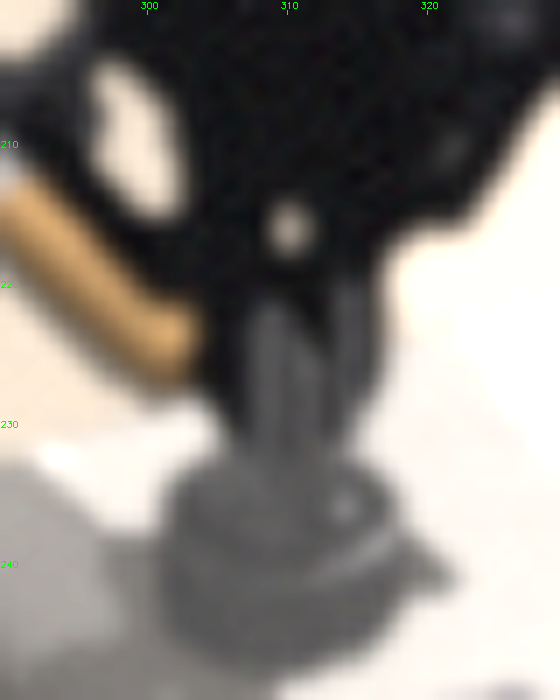

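>>> step_arm --increments '[{"tx": 0,"ty": 0,"tz": 0,"ax": 0,"ay": 0,"az": 0.6},{"tx": 0,"ty": 0,"tz": 0,"ax": 0,"ay": 0,"az": 0.6},{"tx": 0,"ty": 0,"tz": 0,"ax": 0,"ay": 0,"az": 0.6},{"tx": 0,"ty": 0,"tz": 0,"ax": 0,"ay": 0,"az": 0}]'

```text
clock: 14.45
eef_pos: [0.6116, -0.0756, 0.0606]
eef_rot: [0.001, 0.177, 0.984, -0.001]
ft_force: [-1.0, 1.1, 1.5]
finger_gap: 0.107
```

```bash
python3 -c "
from h import *
need([.6118,-.0746,.0600],40)"
```

```text
t=14.45 pos [ 0.6116 -0.0756  0.0606] yaw 69.65 tilt [ 0.0014 -0.0021] gap 0.107 F [-1.   1.1  1.5] M [ 0.21  0.19 -0.03]
  shift units [0.007 0.034 0.02 ] turn units [-0.006  0.017  3.707] shift after-turn axes [0.023 0.026 0.02 ]
```

>>> step_arm --increments '[{"tx": 0,"ty": 0,"tz": 0,"ax": 0,"ay": 0,"az": 0.6},{"tx": 0,"ty": 0,"tz": 0,"ax": 0,"ay": 0,"az": 0.6},{"tx": 0,"ty": 0,"tz": 0,"ax": 0,"ay": 0,"az": 0}]'

```text
clock: 14.82
eef_pos: [0.6113, -0.0762, 0.0606]
eef_rot: [0.001, 0.256, 0.967, -0.001]
ft_force: [-1.2, 1.0, 1.8]
finger_gap: 0.102
```

```bash
python3 -c "
from h import *
need([.6118,-.0746,.0600],40)"
```

```text
t=14.82 pos [ 0.6113 -0.0762  0.0606] yaw 60.36 tilt [ 0.0009 -0.0025] gap 0.102 F [-1.2  1.   1.8] M [0.14 0.24 0.05]
  shift units [0.012 0.053 0.02 ] turn units [-0.009  0.017  2.545] shift after-turn axes [0.03  0.046 0.02 ]
```

>>> step_arm --increments '[{"tx": 0,"ty": 0.02,"tz": 0,"ax": 0,"ay": 0,"az": 0.5},{"tx": 0,"ty": 0,"tz": 0,"ax": 0,"ay": 0,"az": 0.5},{"tx": 0,"ty": 0,"tz": 0,"ax": 0,"ay": 0,"az": 0}]'

```text
clock: 15.2
eef_pos: [0.611, -0.0766, 0.0606]
eef_rot: [0.001, 0.319, 0.948, -0.002]
ft_force: [-1.8, 0.6, 1.8]
finger_gap: 0.104
```

```bash
python3 -c "
from h import *
need([.6118,-.0746,.0600],40)"
```

```text
t=15.20 pos [ 0.611  -0.0766  0.0606] yaw 52.82 tilt [-0.     -0.0032] gap 0.104 F [-1.8  0.6  1.8] M [ 0.1   0.17 -0.  ]
  shift units [0.02  0.069 0.019] turn units [-0.017  0.016  1.602] shift after-turn axes [0.034 0.063 0.02 ]
```

>>> step_arm --increments '[{"tx": 0,"ty": 0,"tz": 0,"ax": 0,"ay": 0,"az": 0.4},{"tx": 0,"ty": 0,"tz": 0,"ax": 0,"ay": 0,"az": 0.4},{"tx": 0,"ty": 0,"tz": 0,"ax": 0,"ay": 0,"az": 0}]'

```text
clock: 15.58
eef_pos: [0.6108, -0.0769, 0.0606]
eef_rot: [0.0, 0.367, 0.93, -0.002]
ft_force: [-1.0, 0.3, 2.0]
finger_gap: 0.105
```

```bash
python3 -c "
from h import *
need([.6118,-.0746,.0600],40)"
```

```text
t=15.57 pos [ 0.6108 -0.0769  0.0606] yaw 46.93 tilt [-0.0004 -0.0033] gap 0.105 F [-1.   0.3  2. ] M [0.05 0.3  0.06]
  shift units [0.027 0.078 0.02 ] turn units [-0.018  0.015  0.867] shift after-turn axes [0.036 0.074 0.021]
```

>>> step_arm --increments '[{"tx": 0,"ty": 0,"tz": 0,"ax": 0,"ay": 0,"az": 0.4},{"tx": 0,"ty": 0,"tz": 0,"ax": 0,"ay": 0,"az": 0.4},{"tx": 0,"ty": 0,"tz": 0,"ax": 0,"ay": 0,"az": 0}]'

```text
clock: 15.95
eef_pos: [0.6105, -0.077, 0.0606]
eef_rot: [0.0, 0.415, 0.91, -0.002]
ft_force: [-0.9, 1.3, 2.4]
finger_gap: 0.105
```

```bash
python3 -c "
from h import *
need([.6118,-.0746,.0600],40)
s=grab('scene','12')
crop(s,290,200,40,50,14,'s12b')"
```

```text
t=15.95 pos [ 0.6105 -0.077   0.0606] yaw 41.01 tilt [-0.0009 -0.0033] gap 0.105 F [-0.9  1.3  2.4] M [0.11 0.36 0.13]
  shift units [0.033 0.087 0.02 ] turn units [-0.021  0.014  0.127] shift after-turn axes [0.034 0.086 0.02 ]
```

View pics/s12b.png

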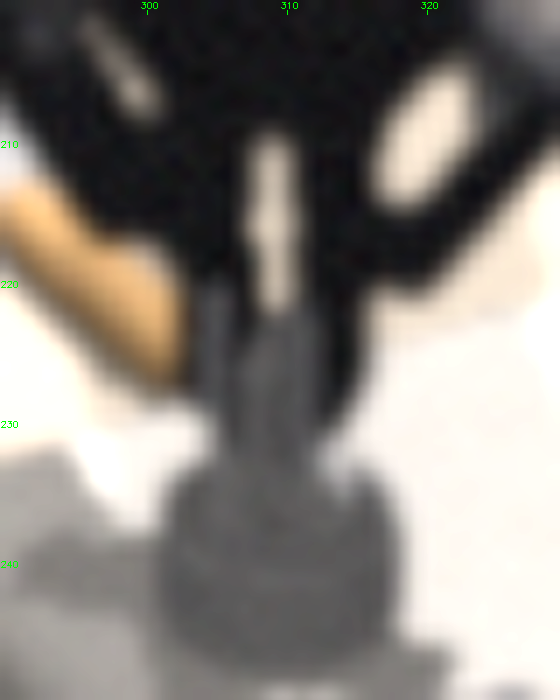

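>>> step_arm --increments '[{"tx": 0,"ty": 0,"tz": 0,"ax": 0,"ay": 0,"az": 0.4},{"tx": 0,"ty": 0,"tz": 0,"ax": 0,"ay": 0,"az": 0}]'

```text
clock: 16.25
eef_pos: [0.6104, -0.0771, 0.0606]
eef_rot: [0.0, 0.437, 0.899, -0.002]
ft_force: [-1.8, 0.3, 1.1]
finger_gap: 0.102
```

```bash
python3 -c "
from h import *
need([.6118,-.0746,.0600],40)"
```

```text
t=16.25 pos [ 0.6104 -0.0771  0.0606] yaw 38.12 tilt [-0.0012 -0.0033] gap 0.102 F [-1.8  0.3  1.1] M [-0.07  0.37  0.26]
  shift units [0.036 0.089 0.02 ] turn units [-0.021  0.013 -0.235] shift after-turn axes [0.033 0.09  0.02 ]
```

>>> step_arm --increments '[{"tx": 0,"ty": 0,"tz": 0,"ax": 0,"ay": 0,"az": 0.4},{"tx": 0,"ty": 0,"tz": 0,"ax": 0,"ay": 0,"az": 0}]'

```text
clock: 16.5
eef_pos: [0.6101, -0.0771, 0.0606]
eef_rot: [0.0, 0.46, 0.888, -0.002]
ft_force: [-1.2, -0.8, 2.7]
finger_gap: 0.101
```

```bash
python3 -c "
from h import *
need([.6118,-.0746,.0600],40)"
```

```text
t=16.50 pos [ 0.6101 -0.0771  0.0606] yaw 35.26 tilt [-0.0017 -0.0035] gap 0.101 F [-1.2 -0.8  2.7] M [-0.05  0.41  0.52]
  shift units [0.035 0.092 0.019] turn units [-0.025  0.012 -0.592] shift after-turn axes [0.027 0.095 0.019]
```

>>> step_arm --increments '[{"tx": 0,"ty": 0,"tz": 0,"ax": 0,"ay": 0,"az": 0.2},{"tx": 0,"ty": 0,"tz": 0,"ax": 0,"ay": 0,"az": 0},{"tx": 0,"ty": 0,"tz": 0,"ax": 0,"ay": 0,"az": -0.6},{"tx": 0,"ty": 0,"tz": 0.05,"ax": 0,"ay": 0,"az": 0},{"tx": 0,"ty": 0,"tz": 0,"ax": 0,"ay": 0,"az": 0}]'

```text
clock: 17.12
eef_pos: [0.6105, -0.0771, 0.0603]
eef_rot: [0.0, 0.433, 0.901, -0.001]
ft_force: [-2.5, 0.5, -0.4]
finger_gap: 0.1
```

```bash
python3 -c "
from h import *
need([.6118,-.0746,.0600],40)"
```

```text
t=17.12 pos [ 0.6105 -0.0771  0.0603] yaw 38.69 tilt [-0.0004 -0.0029] gap 0.100 F [-2.5  0.5 -0.4] M [0.04 0.53 0.24]
  shift units [0.038 0.087 0.009] turn units [-0.015  0.014 -0.164] shift after-turn axes [0.036 0.088 0.009]
```

>>> step_arm --increments '[{"tx": 0,"ty": 0,"tz": 0,"ax": 0,"ay": 0,"az": -0.25},{"tx": 0,"ty": 0,"tz": 0.06,"ax": 0,"ay": 0,"az": 0}]'

```text
clock: 17.38
eef_pos: [0.6109, -0.0772, 0.0596]
eef_rot: [0.001, 0.417, 0.909, -0.001]
ft_force: [-9.1, 2.1, 30.2]
finger_gap: 0.102
```

```bash
python3 -c "
from h import *
need([.6118,-.0746,.0600],40)"
```

```text
t=17.38 pos [ 0.6109 -0.0772  0.0596] yaw 40.77 tilt [ 0.0007 -0.0024] gap 0.102 F [-9.1  2.1 30.2] M [0.49 2.21 0.13]
  shift units [ 0.046  0.081 -0.015] turn units [-0.007  0.016  0.096] shift after-turn axes [ 0.047  0.08  -0.015]
```

Key is seated and at the stop. Release gently and lift away.

>>> step_arm --increments '[{"tx": 0,"ty": 0,"tz": -0.02,"ax": 0,"ay": 0,"az": 0},{"tx": 0,"ty": 0,"tz": 0,"ax": 0,"ay": 0,"az": 0}]'

```text
clock: 17.62
eef_pos: [0.6105, -0.0771, 0.0599]
eef_rot: [0.001, 0.416, 0.909, -0.001]
ft_force: [-0.7, 0.4, 2.3]
finger_gap: 0.105
```

>>> step_arm --increments '[{"tx": 0,"ty": 0,"tz": 0,"ax": 0,"ay": 0,"az": 0},{"tx": 0,"ty": 0,"tz": 0,"ax": 0,"ay": 0,"az": 0},{"tx": 0,"ty": 0,"tz": 0,"ax": 0,"ay": 0,"az": 0},{"tx": 0,"ty": 0,"tz": -0.3,"ax": 0,"ay": 0,"az": 0},{"tx": 0,"ty": 0,"tz": -0.6,"ax": 0,"ay": 0,"az": 0},{"tx": 0,"ty": 0,"tz": -0.9,"ax": 0,"ay": 0,"az": 0},{"tx": 0,"ty": 0,"tz": -0.9,"ax": 0,"ay": 0,"az": 0},{"tx": 0,"ty": 0,"tz": -0.9,"ax": 0,"ay": 0,"az": 0}]' --jaw 90

```text
clock: 18.62
eef_pos: [0.6106, -0.0771, 0.1712]
eef_rot: [0.0, 0.417, 0.909, -0.001]
ft_force: [0.5, -0.2, -1.1]
finger_gap: 0.649
```

```bash
python3 -c "
from h import *
need([.6118,-.0746,.0600],40)
s=grab('scene','13');t=grab('top','13')
crop(s,280,190,50,60,12,'s13b')"
```

```text
t=18.62 pos [ 0.6106 -0.0771  0.1712] yaw 40.77 tilt [-0.0007 -0.0027] gap 0.649 F [ 0.5 -0.2 -1.1] M [ 0.02 -0.01 -0.  ]
  shift units [0.041 0.093 3.705] turn units [-0.017  0.012  0.096] shift after-turn axes [0.036 0.084 3.705]
```

View pics/s13b.png

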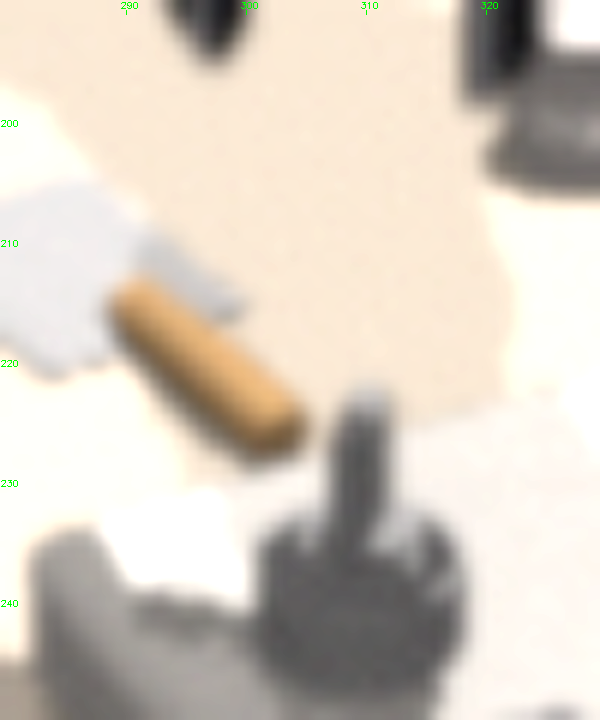

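Run:
```python
from h import *
s=load("scene13"); t=load("top13")
crop(s,360,155,55,70,11,"s13p"); crop(t,205,175,60,55,13,"t13p")
P=np.array([.529,.279]); a=np.radians(16.3); y=np.array([-np.sin(a),np.cos(a)]); x=np.array([np.cos(a),np.sin(a)])
for n,q,z in (("h+",P+y*.027,.158),("h-",P-y*.027,.158),("h+lo",P+y*.025,.096),("h-lo",P-y*.025,.096),("ring",P+x*.023,.016)): print(n,proj(s,[*q,z]),proj(t,[*q,z]))
```

```text
h+ [395.48515521 165.58682645] [216.55760193 199.03359221]
h- [386.21027651 171.14273861] [236.10605475 193.1046435 ]
h+lo [393.31317876 182.58419296] [223.66732373 200.49021722]
h-lo [384.87685749 188.00235277] [240.80818045 195.29193939]
ring [392.74275264 208.42709596] [236.90322015 192.62251876]
```

View pics/s13p.png

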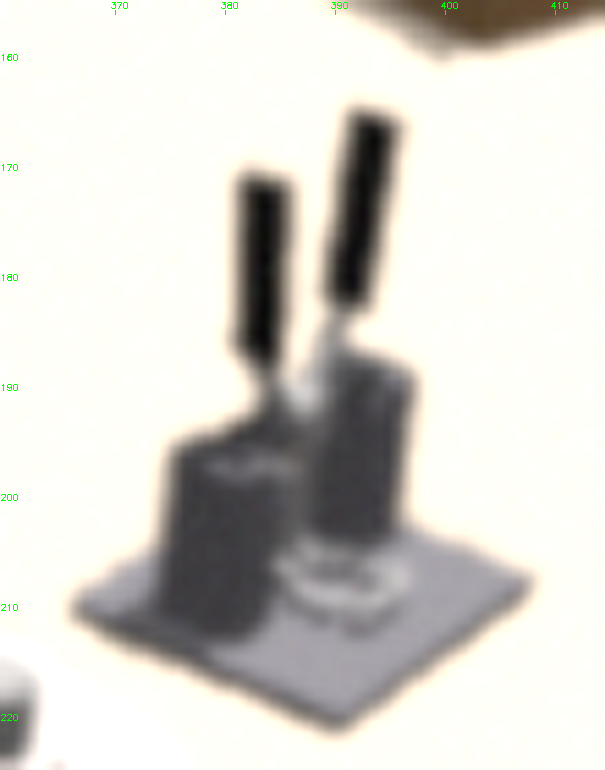

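View pics/t13p.png

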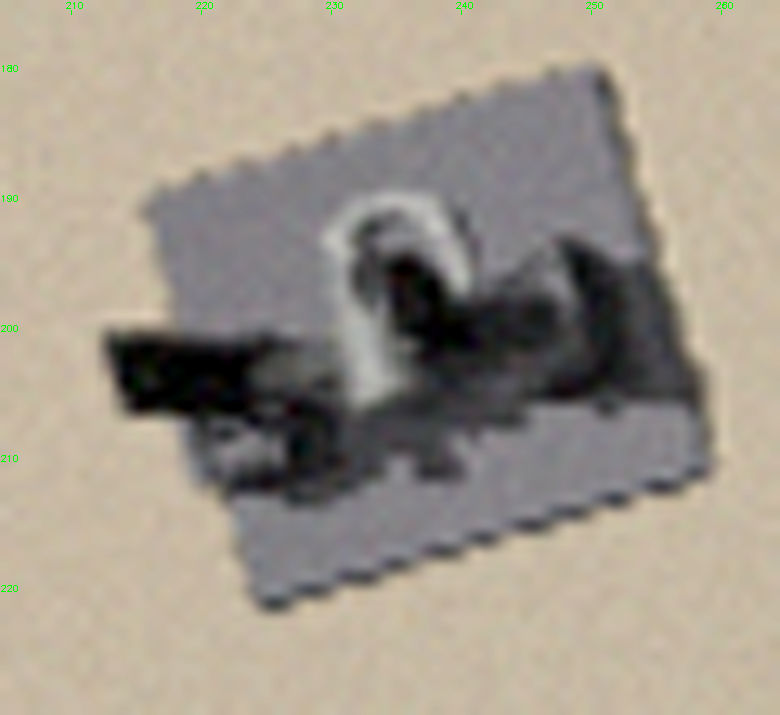

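Run:
```python
from h import *
s=load("scene13"); t=load("top13")
C=[onz(t,*p,.008)[:2] for p in((216,190.5),(251,180),(259,211),(224.3,221.5))]
print("top",np.round(C,4).tolist(),np.mean(C,0))
for i in range(4): d=C[i]-C[i-1]; print(np.linalg.norm(d),np.degrees(np.arctan2(d[1],d[0])))
D=[onz(s,*p,.008)[:2] for p in((366.5,209.5),(390.2,220.5),(408,207.3))]
print("scene",np.round(D,4).tolist(),(D[0]+D[2])/2)
for i in (1,2): d=D[i]-D[i-1]; print(np.linalg.norm(d),np.degrees(np.arctan2(d[1],d[0])))
A=onz(s,383.5,170.8,.158);B=onz(s,393.7,165.2,.158);print("handles scene",A,B,(A+B)/2,np.linalg.norm(A-B),np.degrees(np.arctan2(*(B-A)[[1,0]])))
A=onz(s,382.3,187.3,.096);B=onz(s,391,182,.096);print("handles lo",A,B,(A+B)/2,np.linalg.norm(A-B),np.degrees(np.arctan2(*(B-A)[[1,0]])))
# stub
print("stub", onz(s,358.5,215.7,.102))
```

```text
top [[0.5589, 0.3508], [0.5895, 0.245], [0.4959, 0.2204], [0.4655, 0.3246]] [0.5274672  0.28520438]
0.09701979563780533 15.670571163718249
0.11005017458663621 -73.87830756593048
0.0967593465861771 -165.26870812472583
0.10846659876569897 106.2727310363337
scene [[0.5003, 0.2146], [0.5942, 0.2386], [0.5633, 0.3438]] [0.53181924 0.2791934 ]
0.09685383542006473 14.351429791606012
0.10970145251672178 106.34104726176818
handles scene [0.53021247 0.24727276 0.158     ] [0.51619676 0.30182701 0.158     ] [0.52320461 0.27454989 0.158     ] 0.05632589878990682 104.40842657300031
handles lo [0.52796436 0.25087147 0.096     ] [0.51480338 0.29910721 0.096     ] [0.52138387 0.27498934 0.096     ] 0.049998976740463524 105.26151153383248
stub [0.63178438 0.07585885 0.102     ]
```

>>> step_arm --increments '[{"tx": 0,"ty": 0,"tz": 0,"ax": 0,"ay": 0,"az": -0.9},{"tx": 0,"ty": 0,"tz": 0,"ax": 0,"ay": 0,"az": -1},{"tx": 0,"ty": 0,"tz": 0,"ax": 0,"ay": 0,"az": -1},{"tx": 0,"ty": 0,"tz": 0,"ax": 0,"ay": 0,"az": -1},{"tx": 0,"ty": 0,"tz": 0,"ax": 0,"ay": 0,"az": -1},{"tx": 0,"ty": 0,"tz": 0,"ax": 0,"ay": 0,"az": -1},{"tx": 0,"ty": 0,"tz": 0,"ax": 0,"ay": 0,"az": -1},{"tx": 0,"ty": 0,"tz": 0,"ax": 0,"ay": 0,"az": -1},{"tx": 0,"ty": 0,"tz": 0,"ax": 0,"ay": 0,"az": 0}]' --jaw 0

```text
clock: 19.85
eef_pos: [0.6106, -0.0776, 0.1724]
eef_rot: [0.001, -0.138, 0.99, -0.002]
ft_force: [-0.0, 0.2, -0.8]
finger_gap: 1.002
```

```bash
python3 -c "
from h import *
need([.527,.278,.165],105.7)"
```

```text
t=19.85 pos [ 0.6106 -0.0776  0.1724] yaw 105.92 tilt [ 0.0026 -0.0033] gap 1.002 F [-0.   0.2 -0.8] M [-0.01 -0.03 -0.04]
  shift units [-0.572 12.162  0.202] turn units [-0.028  0.012  0.028] shift after-turn axes [-0.525 12.164  0.248]
```

>>> step_arm --increments '[{"tx": -0.05,"ty": 1,"tz": 0,"ax": -0.03,"ay": 0,"az": 0},{"tx": -0.05,"ty": 1,"tz": 0,"ax": 0,"ay": 0,"az": 0},{"tx": -0.05,"ty": 1,"tz": 0,"ax": 0,"ay": 0,"az": 0},{"tx": -0.05,"ty": 1,"tz": 0,"ax": 0,"ay": 0,"az": 0},{"tx": -0.05,"ty": 1,"tz": 0,"ax": 0,"ay": 0,"az": 0},{"tx": -0.05,"ty": 1,"tz": 0,"ax": 0,"ay": 0,"az": 0},{"tx": -0.05,"ty": 1,"tz": 0,"ax": 0,"ay": 0,"az": 0},{"tx": -0.05,"ty": 1,"tz": 0,"ax": 0,"ay": 0,"az": 0},{"tx": -0.05,"ty": 1,"tz": 0,"ax": 0,"ay": 0,"az": 0},{"tx": -0.05,"ty": 1,"tz": 0,"ax": 0,"ay": 0,"az": 0},{"tx": 0,"ty": 0.8,"tz": 0,"ax": 0,"ay": 0,"az": 0},{"tx": 0,"ty": 0.5,"tz": 0,"ax": 0,"ay": 0,"az": 0}]'

```text
clock: 21.35
eef_pos: [0.536, 0.2624, 0.1706]
eef_rot: [-0.0, -0.114, 0.994, -0.0]
ft_force: [0.4, -0.4, 0.2]
finger_gap: 1.001
```

>>> step_arm --increments '[{"tx": 0,"ty": 0,"tz": 0,"ax": 0,"ay": 0,"az": 0}]'

```text
clock: 21.48
eef_pos: [0.5356, 0.2634, 0.1705]
eef_rot: [-0.0, -0.114, 0.994, -0.0]
ft_force: [0.2, 0.5, -0.4]
finger_gap: 1.0
```

Run:
```python
from h import *
need([.527,.278,.15],105.7)
s=grab("scene","14");t=grab("top","14")
crop(s,350,110,75,90,8,"s14p"); crop(t,345,155,28,28,20,"t14k");crop(s,290,210,40,40,14,"s14k")
a=[cv2.imread(f"pics/{n}.png") for n in("t14k","s14k")];print(a[0].shape,a[1].shape)
cv2.imwrite("pics/k14.png",cv2.resize(np.hstack(a),(800,400)))
```

```text
t=21.48 pos [0.5356 0.2634 0.1705] yaw 103.05 tilt [-0.0007 -0.0004] gap 1.000 F [ 0.2  0.5 -0.4] M [-0.07 -0.01  0.02]
  shift units [0.169 0.541 0.682] turn units [-0.002 -0.005 -0.331] shift after-turn axes [0.144 0.548 0.682]
(560, 560, 3) (560, 560, 3)
```

View pics/s14p.png

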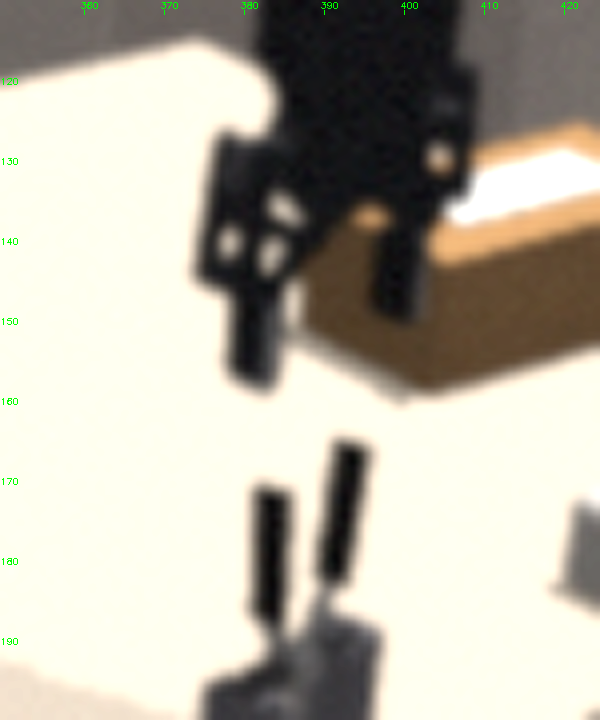

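View pics/k14.png

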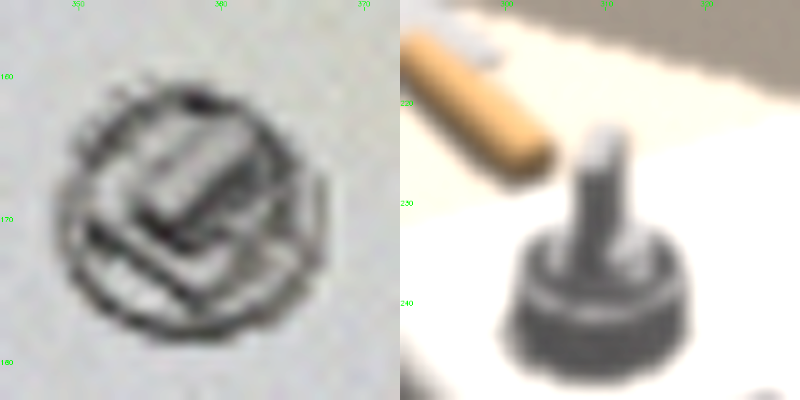

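Run:
```python
from h import *
s=load("scene14")
p=np.array([.5356,.2634,.1705])
T=tool(103.05)
for dz in(.025,.038):
  print([proj(s,p+T.apply([0,y,0])+[0,0,dz]).round(1).tolist() for y in(-.0425,0,.0425)])
print(onz(s,390.5,153.7,.2085))
for q in ((.523,.275),(.527,.278),(.53,.279)): print(q,proj(s,[*q,.158]))
```

```text
[[381.3, 163.7], [389.6, 159.6], [397.6, 155.6]]
[[381.7, 159.9], [390.0, 155.8], [398.0, 151.9]]
[0.52438748 0.27511508 0.2085    ]
(0.523, 0.275) [388.73150469 167.90737409]
(0.527, 0.278) [390.26021905 168.16454585]
(0.53, 0.279) [391.11071274 168.44840016]
```

Run:
```python
from h import *
t=load("top13"); s=load("scene13")
im=cv2.GaussianBlur(t["pixels"],(0,0),.5); g=up(im[175:230,205:265].astype(int).sum(2).astype(np.float32))
m=(g<75).astype(np.uint8); n,l,st,c=cv2.connectedComponentsWithStats(m)
for i in range(1,n):
    if st[i,4]>40: print(st[i,:4]/4+[205,175,0,0],st[i,4]/16,c[i]/4+[205,175])
g=up(cv2.GaussianBlur(s["pixels"],(0,0),.5)[155:225,360:415].astype(int).sum(2).astype(np.float32))
m=(g<110).astype(np.uint8); n,l,st,c=cv2.connectedComponentsWithStats(m)
for i in range(1,n):
    if st[i,4]>100:
        q=np.argwhere(l==i)[:,::-1]; r=cv2.minAreaRect(q.astype(np.float32)); print("scene",c[i]/4+[360,155],cv2.boxPoints(r)/4+[360,155])
print(onz(t,214.3,203.2,.158),onz(t,236,197,.158))
```

```text
[247.25 194.75   5.75  10.75] 23.8125 [250.8156168  200.68963255]
[235.   195.    11.     8.75] 42.5 [239.28419118 199.61397059]
[245.   198.5    2.25   2.  ] 2.8125 [246.07777778 199.45      ]
[214.25 201.25  11.     6.25] 51.9375 [219.62274368 204.0490373 ]
[225.   205.75   5.5    6.5 ] 15.375 [228.13211382 208.60772358]
scene [392.66227181 173.95841785] [[390.32432365 181.30405235]
 [392.82432556 166.30405331]
 [395.01351166 166.6689167 ]
 [392.51351166 181.66891479]]
scene [383.78663366 179.47623762] [[382.75 172.5 ]
 [385.   172.5 ]
 [385.   187.  ]
 [382.75 187.  ]]
[0.51045303 0.31077997 0.158     ] [0.5262571  0.25327495 0.158     ]
```

Run:
```python
from h import *
t=load("top13"); s=load("scene13")
print(tri([ray(t,219.6,204.0),ray(s,392.66,173.96)]),tri([ray(t,239.3,199.6),ray(s,383.79,179.48)]))
print("scene mid@.127",(onz(s,392.66,173.96,.127)+onz(s,383.79,179.48,.127))/2)
print("top mid@.127",(onz(t,219.6,204.0,.127)+onz(t,239.3,199.6,.127))/2, "top mid@.158",[.5184,.282])
# slot/stub from top in the same way
print("top-scene for stub:", onz(t,302.6,160.8,.102), onz(s,358.5,215.7,.102))
```

```text
[0.51053159 0.30682189 0.12213813] [0.52343567 0.25516338 0.12110971]
scene mid@.127 [0.52493691 0.27510664 0.127     ]
top mid@.127 [0.51594337 0.27863942 0.127     ] top mid@.158 [0.5184, 0.282]
top-scene for stub: [0.62993568 0.08142736 0.102     ] [0.63178438 0.07585885 0.102     ]
```

Run:
```python
from h import *
need([.521,.2755,.125],105.7)
```

```text
t=21.57 pos [0.5362 0.2615 0.1705] yaw 102.95 tilt [-0.0004 -0.0013] gap 0.998 F [ 0.4 -0.6  0.6] M [ 0.04 -0.03  0.04]
  shift units [0.389 0.572 1.518] turn units [-0.008 -0.005 -0.344] shift after-turn axes [0.362 0.588 1.518]
```

>>> step_arm --increments '[{"tx": 0,"ty": 0,"tz": 0,"ax": 0,"ay": 0,"az": -0.34},{"tx": 0.18,"ty": 0.3,"tz": 0,"ax": 0,"ay": 0,"az": 0},{"tx": 0.18,"ty": 0.29,"tz": 0,"ax": 0,"ay": 0,"az": 0},{"tx": 0,"ty": 0,"tz": 0.5,"ax": 0,"ay": 0,"az": 0},{"tx": 0,"ty": 0,"tz": 0.5,"ax": 0,"ay": 0,"az": 0},{"tx": 0,"ty": 0,"tz": 0.4,"ax": 0,"ay": 0,"az": 0},{"tx": 0,"ty": 0,"tz": 0,"ax": 0,"ay": 0,"az": 0}]'

```text
clock: 22.45
eef_pos: [0.5206, 0.2719, 0.1247]
eef_rot: [-0.001, -0.132, 0.991, -0.002]
ft_force: [0.3, 0.5, 0.7]
finger_gap: 0.998
```

Run:
```python
from h import *
need([.521,.2755,.081],105.7)
s=grab("scene","15");t=grab("top","15")
crop(s,360,125,55,75,10,"s15p"); crop(t,195,170,75,60,10,"t15p")
```

```text
t=22.45 pos [0.5206 0.2719 0.1247] yaw 105.22 tilt [-0.0014 -0.0038] gap 0.998 F [0.3 0.5 0.7] M [0.03 0.   0.04]
  shift units [-0.047  0.116  1.456] turn units [-0.024 -0.017 -0.06 ] shift after-turn axes [-0.045  0.111  1.457]
```

View pics/s15p.png

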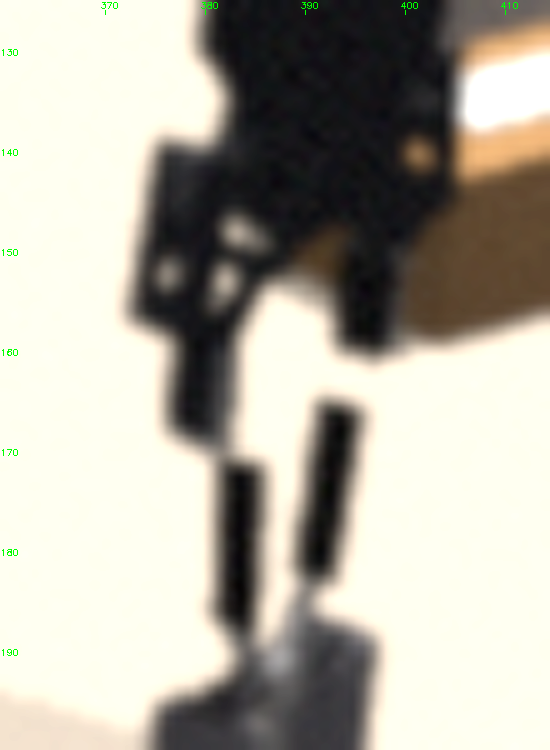

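View pics/t15p.png

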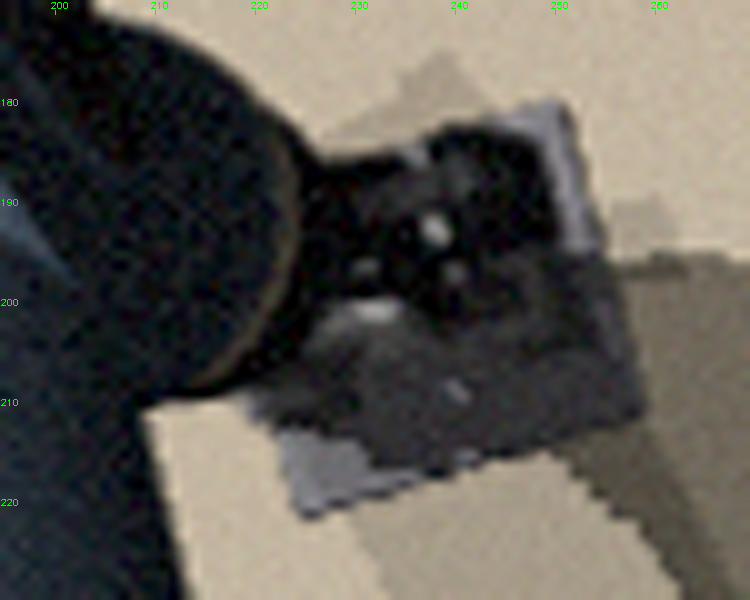

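>>> step_arm --increments '[{"tx": -0.04,"ty": 0.11,"tz": 0,"ax": 0,"ay": 0,"az": -0.06},{"tx": 0,"ty": 0,"tz": 0,"ax": 0,"ay": 0,"az": 0},{"tx": 0,"ty": 0,"tz": 0.3,"ax": 0,"ay": 0,"az": 0},{"tx": 0,"ty": 0,"tz": 0,"ax": 0,"ay": 0,"az": 0}]'

```text
clock: 23.05
eef_pos: [0.5224, 0.2764, 0.1174]
eef_rot: [0.001, -0.137, 0.991, -0.001]
ft_force: [-0.2, 1.3, 0.7]
finger_gap: 1.002
```

Run:
```python
from h import *
need([.521,.2755,.081],105.7)
s=grab("scene","16")
crop(s,360,125,55,75,10,"s16p")
```

```text
t=23.05 pos [0.5224 0.2764 0.1174] yaw 105.73 tilt [ 0.0021 -0.0016] gap 1.002 F [-0.2  1.3  0.7] M [-0.02 -0.02 -0.  ]
  shift units [ 0.055 -0.014  1.213] turn units [-0.015  0.011  0.003] shift after-turn axes [ 0.054 -0.017  1.213]
```

View pics/s16p.png

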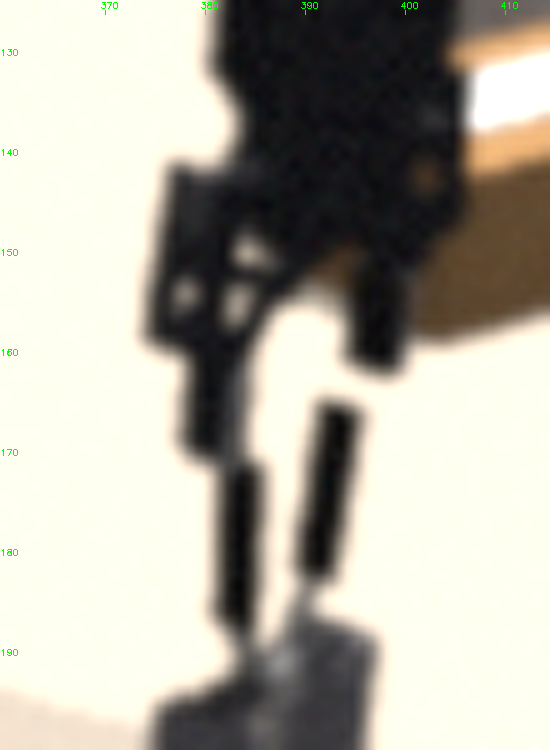

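>>> step_arm --increments '[{"tx": 0,"ty": 0,"tz": 0.2,"ax": 0,"ay": 0,"az": 0},{"tx": 0,"ty": 0,"tz": 0.2,"ax": 0,"ay": 0,"az": 0}]'

```text
clock: 23.35
eef_pos: [0.5231, 0.2766, 0.1055]
eef_rot: [0.002, -0.137, 0.991, -0.001]
ft_force: [-0.6, -0.3, -0.4]
finger_gap: 0.995
```

Run:
```python
from h import *
need([.521,.2755,.081],105.7)
s=grab("scene","17")
crop(s,360,125,55,75,10,"s17p")
```

```text
t=23.35 pos [0.5231 0.2766 0.1055] yaw 105.72 tilt [ 0.0035 -0.0008] gap 0.995 F [-0.6 -0.3 -0.4] M [ 0.03  0.03 -0.02]
  shift units [ 0.079 -0.016  0.818] turn units [-0.012  0.022  0.002] shift after-turn axes [ 0.077 -0.017  0.818]
```

View pics/s17p.png

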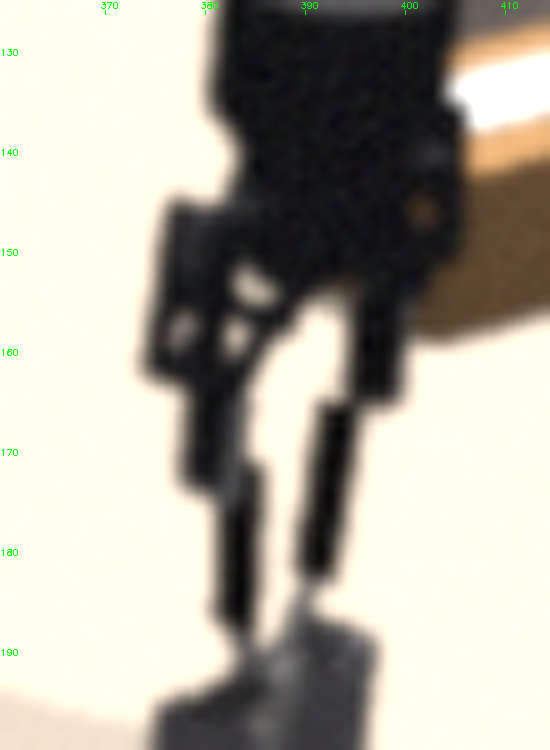

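>>> step_arm --increments '[{"tx": 0.06,"ty": 0,"tz": 0.2,"ax": 0,"ay": 0.02,"az": 0},{"tx": 0,"ty": 0,"tz": 0.2,"ax": 0,"ay": 0,"az": 0},{"tx": 0,"ty": 0,"tz": 0.2,"ax": 0,"ay": 0,"az": 0},{"tx": 0,"ty": 0,"tz": 0.15,"ax": 0,"ay": 0,"az": 0},{"tx": 0,"ty": 0,"tz": 0,"ax": 0,"ay": 0,"az": 0}]'

```text
clock: 24.02
eef_pos: [0.5206, 0.2757, 0.0801]
eef_rot: [-0.001, -0.137, 0.991, -0.001]
ft_force: [-0.4, 0.1, 0.0]
finger_gap: 0.996
```

Run:
```python
from h import *
need([.521,.2755,.081],105.7)
s=grab("scene","18")
crop(s,360,135,55,75,10,"s18p")
```

```text
t=24.02 pos [0.5206 0.2757 0.0801] yaw 105.72 tilt [-0.0011 -0.0027] gap 0.996 F [-0.4  0.1  0. ] M [-0.04  0.01 -0.01]
  shift units [-0.012 -0.01  -0.03 ] turn units [-0.017 -0.013  0.002] shift after-turn axes [-0.012 -0.01  -0.03 ]
```

View pics/s18p.png

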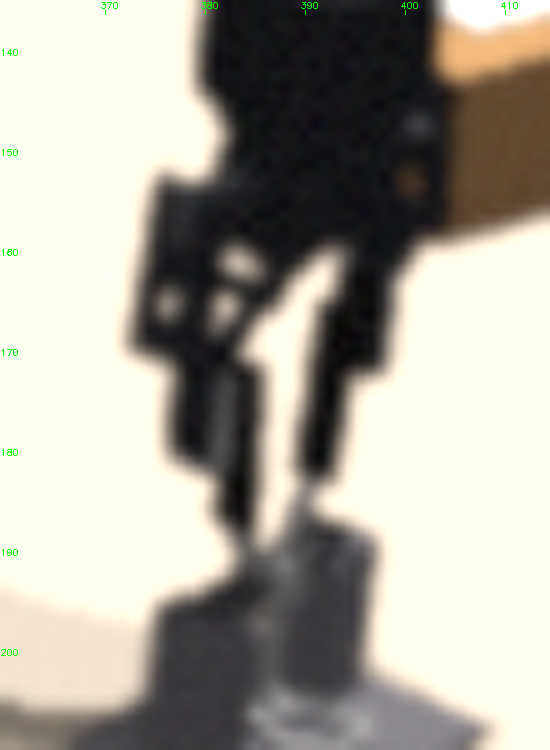

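>>> step_arm --increments '[{"tx": 0,"ty": 0,"tz": 0,"ax": 0,"ay": 0,"az": 0},{"tx": 0,"ty": 0,"tz": 0,"ax": 0,"ay": 0,"az": 0},{"tx": 0,"ty": 0,"tz": 0,"ax": 0,"ay": 0,"az": 0},{"tx": 0,"ty": 0,"tz": 0,"ax": 0,"ay": 0,"az": 0},{"tx": 0,"ty": 0,"tz": 0,"ax": 0,"ay": 0,"az": 0}]' --jaw 255 --newtons 50

```text
clock: 24.7
eef_pos: [0.5215, 0.2798, 0.0827]
eef_rot: [0.002, -0.138, 0.99, 0.001]
ft_force: [0.1, 0.6, -0.7]
finger_gap: 0.53
```

Run:
```python
from h import *
need([.521,.2755,.081],105.7)
s=grab("scene","19")
crop(s,360,145,55,75,10,"s19p")
```

```text
t=24.70 pos [0.5215 0.2798 0.0827] yaw 105.84 tilt [0.0026 0.0033] gap 0.530 F [ 0.1  0.6 -0.7] M [0.2  0.02 0.02]
  shift units [ 0.055 -0.135  0.057] turn units [0.018 0.024 0.018] shift after-turn axes [ 0.054 -0.135  0.057]
```

View pics/s19p.png

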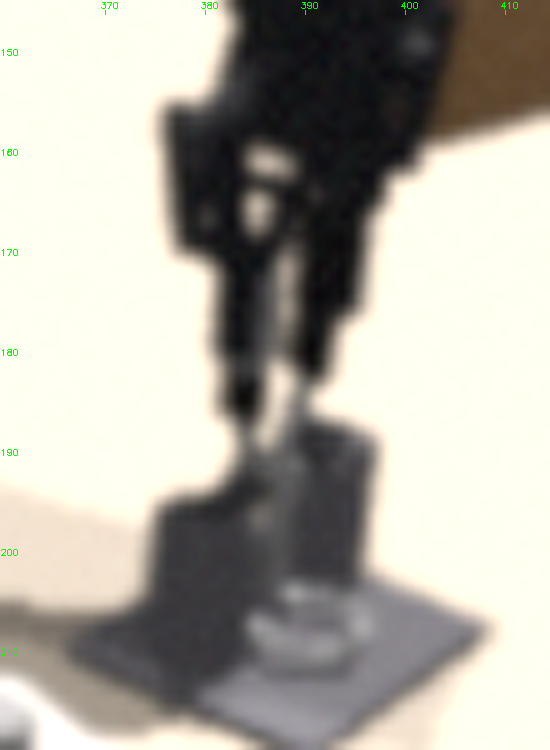

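>>> step_arm --increments '[{"tx": 0,"ty": 0,"tz": -0.2,"ax": 0,"ay": 0,"az": 0},{"tx": 0,"ty": 0,"tz": -0.3,"ax": 0,"ay": 0,"az": 0},{"tx": 0,"ty": 0,"tz": 0,"ax": 0,"ay": 0,"az": 0}]'

```text
clock: 25.12
eef_pos: [0.5214, 0.2789, 0.0984]
eef_rot: [0.001, -0.137, 0.991, 0.001]
ft_force: [0.0, -0.1, -1.8]
finger_gap: 0.531
```

Run:
```python
from h import *
need([.5215,.2798,.20],105.7)
s=grab("scene","20")
crop(s,360,135,55,85,9,"s20p")
```

```text
t=25.12 pos [0.5214 0.2789 0.0984] yaw 105.80 tilt [0.0019 0.0021] gap 0.531 F [ 0.  -0.1 -1.8] M [ 0.01 -0.04  0.06]
  shift units [-0.02   0.034 -3.386] turn units [0.011 0.017 0.012] shift after-turn axes [-0.012  0.029 -3.386]
```

View pics/s20p.png

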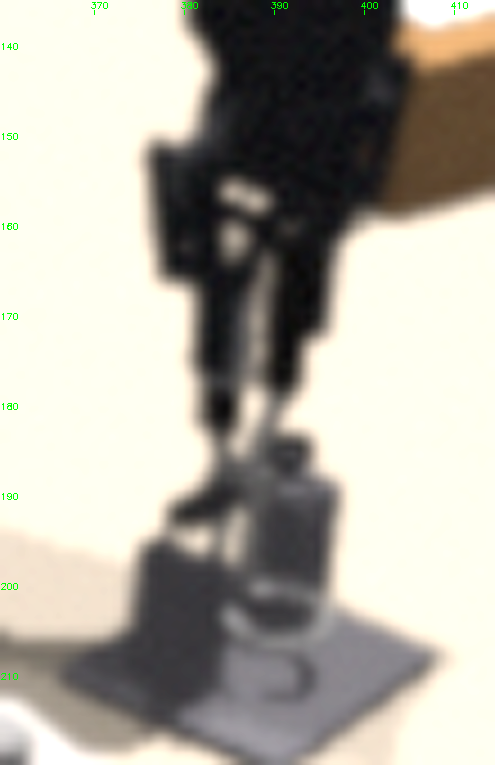

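Run:
```python
from h import *
s=load("scene20")
a=np.radians(15.8); p=np.array([.5214,.2789,.0317]); x=np.array([np.cos(a),np.sin(a),0]); y=np.array([-np.sin(a),np.cos(a),0])
c=p+.023*x
print("ring pred",proj(s,c), "bow",proj(s,c+.0175*x),"sides",proj(s,c+.018*y),proj(s,c-.018*y))
crop(s,375,190,35,35,20,"s20r")
```

```text
ring pred [391.63873025 203.44910015] bow [396.06732394 205.29311412] sides [394.61763686 201.41794873] [388.61141618 205.51325794]
```

View pics/s20r.png

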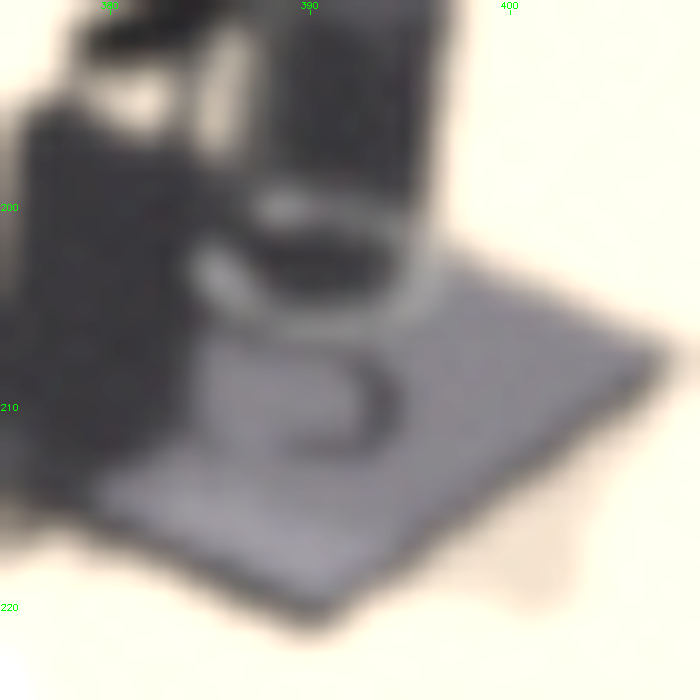

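>>> step_arm --increments '[{"tx": 0,"ty": 0,"tz": -0.5,"ax": 0,"ay": 0,"az": 0},{"tx": 0,"ty": 0,"tz": -0.6,"ax": 0,"ay": 0,"az": 0},{"tx": 0,"ty": 0,"tz": -0.6,"ax": 0,"ay": 0,"az": 0},{"tx": 0,"ty": 0,"tz": -0.6,"ax": 0,"ay": 0,"az": 0},{"tx": 0,"ty": 0,"tz": -0.6,"ax": 0,"ay": 0,"az": 0},{"tx": 0,"ty": 0,"tz": -0.4,"ax": 0,"ay": 0,"az": 0},{"tx": 0,"ty": 0,"tz": 0,"ax": 0,"ay": 0,"az": 0}]'

```text
clock: 26.05
eef_pos: [0.5212, 0.2778, 0.2048]
eef_rot: [0.002, -0.137, 0.991, 0.001]
ft_force: [0.2, -0.4, -2.8]
finger_gap: 0.527
```

Run:
```python
from h import *
need([.6095,.0707,.190],105.8)
```

```text
t=26.05 pos [0.5212 0.2778 0.2048] yaw 105.75 tilt [0.003  0.0022] gap 0.527 F [ 0.2 -0.4 -2.8] M [-0.03  0.   -0.03]
  shift units [-0.956 -7.444  0.486] turn units [ 0.009  0.025 -0.007] shift after-turn axes [-0.951 -7.444  0.492]
```

>>> step_arm --increments '[{"tx": -0.1,"ty": -0.7,"tz": 0,"ax": 0,"ay": 0.02,"az": 0},{"tx": -0.12,"ty": -0.85,"tz": 0,"ax": 0,"ay": 0,"az": 0},{"tx": -0.12,"ty": -0.85,"tz": 0,"ax": 0,"ay": 0,"az": 0},{"tx": -0.12,"ty": -0.85,"tz": 0,"ax": 0,"ay": 0,"az": 0},{"tx": -0.12,"ty": -0.85,"tz": 0,"ax": 0,"ay": 0,"az": 0},{"tx": -0.12,"ty": -0.85,"tz": 0,"ax": 0,"ay": 0,"az": 0},{"tx": -0.12,"ty": -0.85,"tz": 0,"ax": 0,"ay": 0,"az": 0},{"tx": -0.1,"ty": -0.7,"tz": 0,"ax": 0,"ay": 0,"az": 0},{"tx": -0.05,"ty": -0.4,"tz": 0,"ax": 0,"ay": 0,"az": 0},{"tx": 0,"ty": -0.2,"tz": 0,"ax": 0,"ay": 0,"az": 0},{"tx": 0,"ty": 0,"tz": 0,"ax": 0,"ay": 0,"az": 0}]'

```text
clock: 27.42
eef_pos: [0.606, 0.0755, 0.1979]
eef_rot: [-0.005, -0.139, 0.99, 0.0]
ft_force: [0.2, -0.8, -2.2]
finger_gap: 0.53
```

Run:
```python
from h import *
need([.6095,.0707,.190],105.8)
```

```text
t=27.43 pos [0.606  0.0755 0.1979] yaw 105.96 tilt [-0.0103 -0.0009] gap 0.530 F [ 0.2 -0.8 -2.2] M [ 0.01 -0.07 -0.04]
  shift units [-0.072 -0.186  0.264] turn units [ 0.014 -0.073  0.02 ] shift after-turn axes [-0.07  -0.186  0.265]
```

>>> step_arm --increments '[{"tx": -0.07,"ty": -0.18,"tz": 0,"ax": 0,"ay": -0.07,"az": 0},{"tx": 0,"ty": 0,"tz": 0,"ax": 0,"ay": 0,"az": 0},{"tx": 0,"ty": 0,"tz": 0.35,"ax": 0,"ay": 0,"az": 0},{"tx": 0,"ty": 0,"tz": 0,"ax": 0,"ay": 0,"az": 0}]'

```text
clock: 27.92
eef_pos: [0.609, 0.0731, 0.1866]
eef_rot: [-0.0, -0.14, 0.99, 0.002]
ft_force: [1.6, -0.1, -2.0]
finger_gap: 0.529
```

```bash
cat >> h.py <<'E'
def ringpred(s,off=0.):
    from workcell import robot
    st=robot.read_state(); p=st["eef_pos"]; yx=rot(st["eef_rot"]).as_matrix()[:,1]; a=np.arctan2(yx[1],yx[0])-np.pi/2
    x=np.array([np.cos(a),np.sin(a),0]); y=np.array([-np.sin(a),np.cos(a),0]); c=p.copy(); c[2]=p[2]-.0827+.016; c=c+(.023+off)*x
    print("ring c",c.round(4),proj(s,c).round(1),"bow",proj(s,c+.017*x).round(1),"+y",proj(s,c+.018*y).round(1),"-y",proj(s,c-.018*y).round(1)); return c,x,y
E
python3 - <<'E'
from h import *
need([.6095,.0707,.177],105.8)
s=grab("scene","21")
ringpred(s)
crop(s,330,185,55,50,14,"s21r")
E
```

```text
t=27.93 pos [0.609  0.0731 0.1866] yaw 106.14 tilt [-0.0006  0.0031] gap 0.529 F [ 1.6 -0.1 -2. ] M [ 0.04 -0.02 -0.  ]
  shift units [ 0.005 -0.082  0.321] turn units [0.023 0.002 0.042] shift after-turn axes [ 0.005 -0.081  0.321]
ring c [0.6315 0.0796 0.1205] [359.8 209.9] bow [364.6 212. ] +y [363.6 207.4] -y [356.  212.4]
```

View pics/s21r.png

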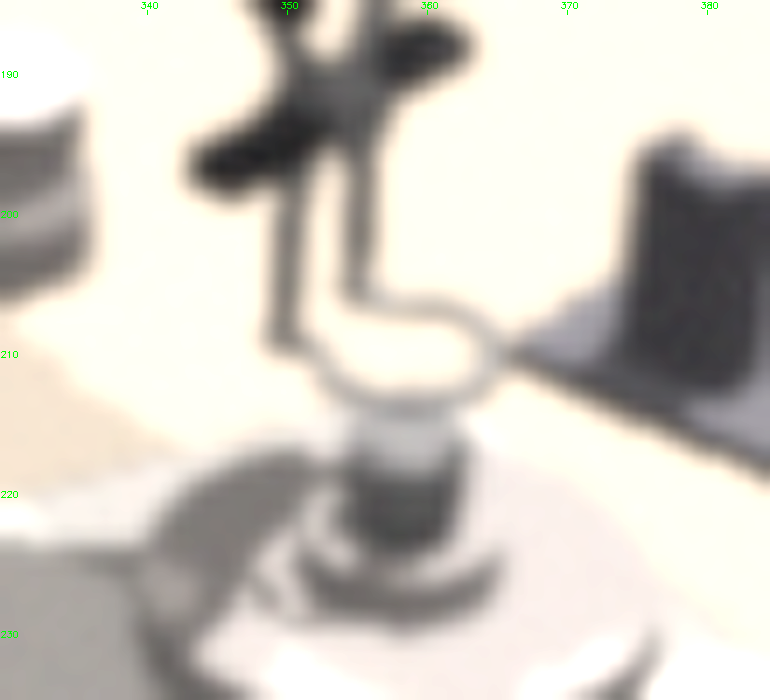

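Run:
```python
from h import *
A=load("scene13"); B=load("scene19"); T=grab("top","21")
crop(A,370,180,36,36,11,"q1"); crop(B,370,180,36,36,11,"q2")
cv2.imwrite("pics/q.png",np.hstack([cv2.imread("pics/q1.png"),cv2.imread("pics/q2.png")]))
crop(T,270,125,70,60,10,"t21")
```

```text
(no output)
```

View pics/q.png

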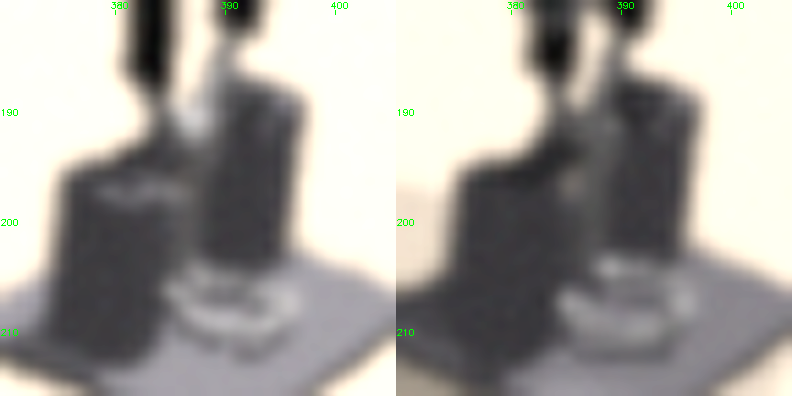

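View pics/t21.png

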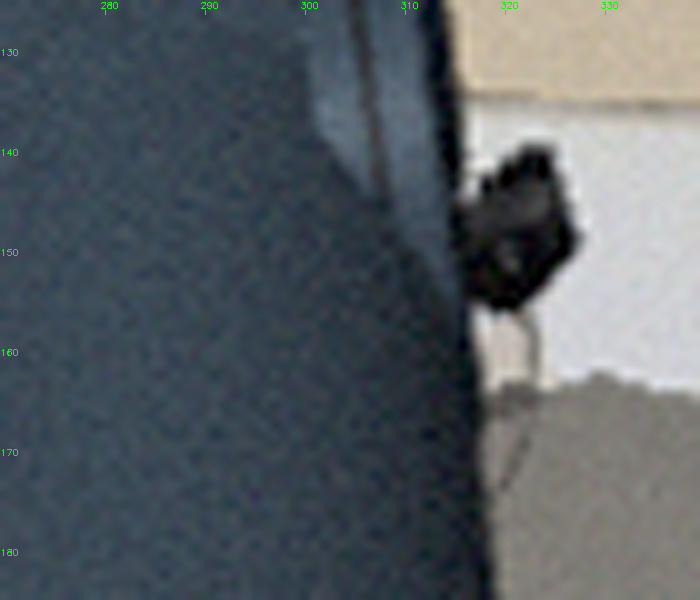

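>>> step_arm --increments '[{"tx": -0.01,"ty": -0.08,"tz": 0.2,"ax": 0.02,"ay": 0,"az": 0},{"tx": 0,"ty": 0,"tz": 0.23,"ax": 0,"ay": 0,"az": 0},{"tx": 0,"ty": 0,"tz": 0,"ax": 0,"ay": 0,"az": 0}]'

```text
clock: 28.4
eef_pos: [0.6107, 0.0707, 0.1737]
eef_rot: [0.001, -0.14, 0.99, 0.0]
ft_force: [-0.3, 0.2, -2.0]
finger_gap: 0.532
```

Run:
```python
from h import *
need([.609,.0708,.1747],106)
s=grab("scene","22")
ringpred(s)
crop(s,342,198,32,30,24,"s22r")
```

```text
t=28.40 pos [0.6107 0.0707 0.1737] yaw 106.13 tilt [0.0018 0.0004] gap 0.532 F [-0.3  0.2 -2. ] M [ 0.   -0.02 -0.04]
  shift units [ 0.055  0.018 -0.033] turn units [-0.     0.013  0.016] shift after-turn axes [ 0.055  0.018 -0.033]
ring c [0.633  0.0771 0.1074] [359.2 214.2] bow [364.  216.4] +y [362.9 211.7] -y [355.4 216.7]
```

View pics/s22r.png

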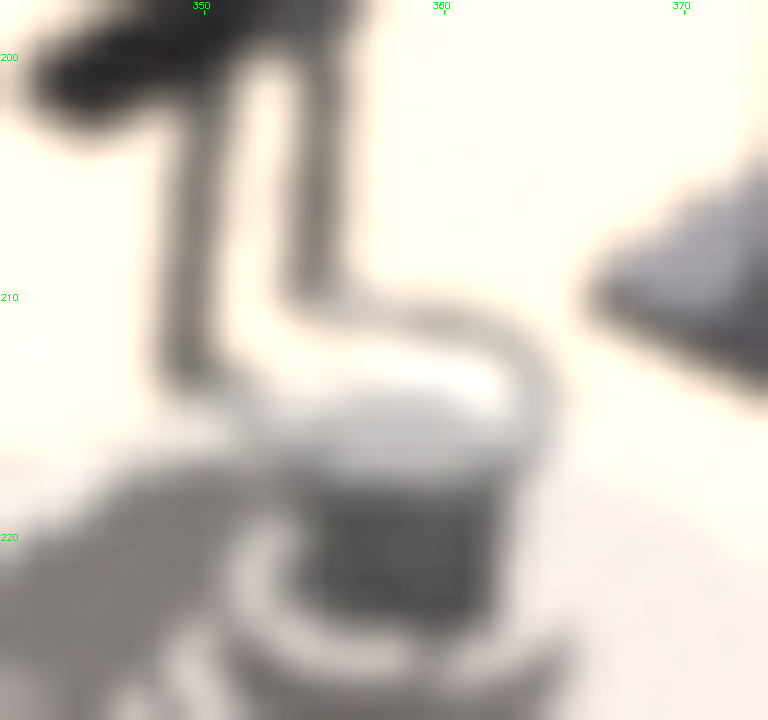

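>>> step_arm --increments '[{"tx": 0,"ty": 0,"tz": 0.2,"ax": 0,"ay": 0.01,"az": 0},{"tx": 0,"ty": 0,"tz": 0.1,"ax": 0,"ay": 0,"az": 0}]'

```text
clock: 28.7
eef_pos: [0.6112, 0.0708, 0.1648]
eef_rot: [0.001, -0.14, 0.99, -0.0]
ft_force: [0.1, 0.3, -2.5]
finger_gap: 0.533
```

Run:
```python
from h import *
need([.6107,.0707,.1507],106)
s=grab("scene","23")
ringpred(s)
crop(s,342,203,32,30,24,"s23r")
```

```text
t=28.70 pos [0.6112 0.0708 0.1648] yaw 106.14 tilt [0.0015 0.0002] gap 0.533 F [ 0.1  0.3 -2.5] M [-0.02 -0.02  0.01]
  shift units [0.018 0.002 0.471] turn units [-0.002  0.011  0.017] shift after-turn axes [0.017 0.002 0.471]
ring c [0.6332 0.0771 0.0979] [359.1 217. ] bow [363.8 219.2] +y [362.8 214.5] -y [355.3 219.5]
```

View pics/s23r.png

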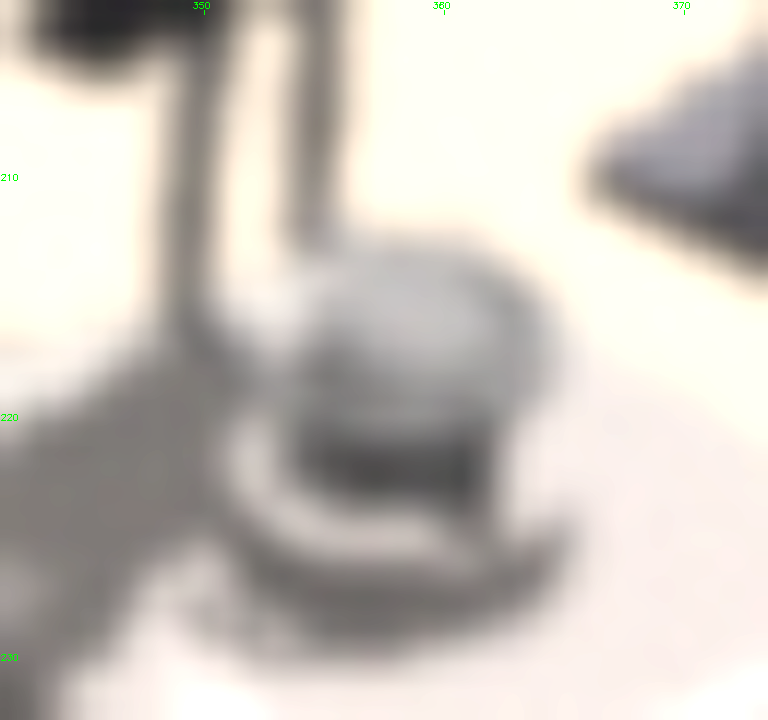

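>>> step_arm --increments '[{"tx": 0.01,"ty": 0,"tz": 0.2,"ax": 0,"ay": 0.01,"az": 0},{"tx": 0,"ty": 0,"tz": 0.1,"ax": 0,"ay": 0,"az": 0}]'

```text
clock: 29.0
eef_pos: [0.6109, 0.0707, 0.1552]
eef_rot: [0.0, -0.14, 0.99, -0.0]
ft_force: [-0.3, 0.3, -1.0]
finger_gap: 0.535
```

>>> step_arm --increments '[{"tx": 0,"ty": 0,"tz": 0.1,"ax": 0,"ay": 0,"az": 0},{"tx": 0,"ty": 0,"tz": 0,"ax": 0,"ay": 0,"az": 0}]'

```text
clock: 29.25
eef_pos: [0.6108, 0.0707, 0.1516]
eef_rot: [-0.0, -0.14, 0.99, -0.0]
ft_force: [-0.3, 0.0, -1.9]
finger_gap: 0.535
```

Run:
```python
from h import *
need([.6107,.0707,.1507],106)
s=grab("scene","24")
ringpred(s)
crop(s,342,203,32,30,24,"s24r")
```

```text
t=29.25 pos [0.6108 0.0707 0.1516] yaw 106.13 tilt [-0.0004 -0.0003] gap 0.535 F [-0.3  0.  -1.9] M [-0.01 -0.   -0.  ]
  shift units [0.002 0.001 0.031] turn units [-0.001 -0.003  0.017] shift after-turn axes [0.002 0.001 0.031]
ring c [0.633  0.0771 0.0851] [358.8 220.7] bow [363.5 222.8] +y [362.5 218.2] -y [355.  223.2]
```

View pics/s24r.png

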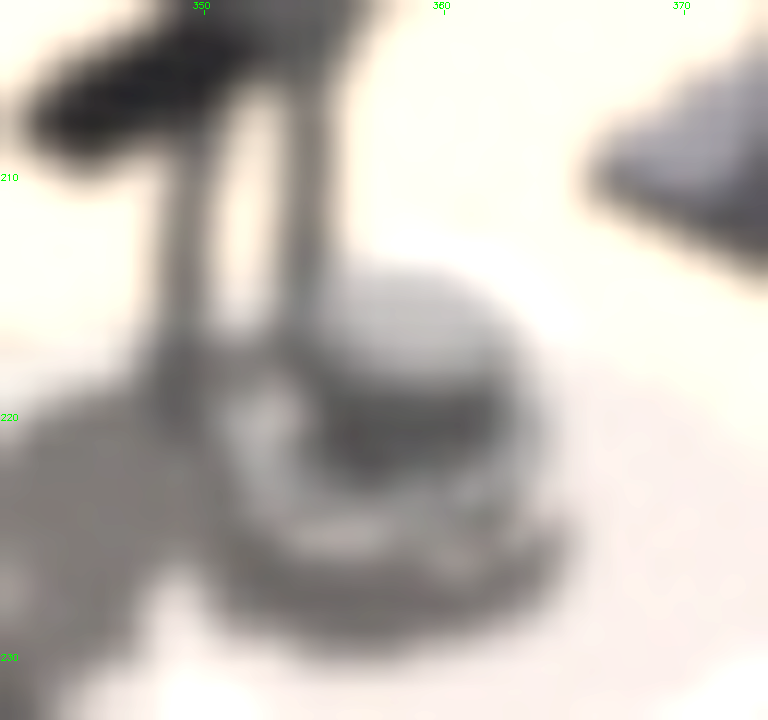

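Run:
```python
from h import *
s=load("scene24"); g=s["pixels"][208:232,344:372].astype(np.float32).mean(2)
g=cv2.resize(g,None,fx=26,fy=24,interpolation=cv2.INTER_CUBIC)
g=np.clip((g-70)/(200-70),0,1)**.8*255
c=cv2.applyColorMap(g.astype(np.uint8),cv2.COLORMAP_JET)
# predicted outlines: groove-level stub circle & ring
from workcell import robot
cv2.imwrite("pics/s24e.png",c)
h=s["pixels"].astype(int).mean(2)
for v in (217,218,219,220,221,222,223,224): print(v,h[v,346:370].round().astype(int))
```

```text
217 [168 140  98  75  85 100  99  85  78  90 105 120 128 132 131 128 125 144
 171 181 182 184 187 188]
218 [150 118  82  69  77  87  92  93  78  74  86  98 107 111 110 108 106 129
 157 173 176 178 182 183]
219 [107  92  74  69  80  95 107 114  94  70  68  72  74  78  79  76  84 115
 146 165 173 175 175 176]
220 [ 88  85  77  71  82 107 124 127 103  72  60  61  63  64  63  65  78 106
 133 161 173 173 175 174]
221 [ 89  87  82  79  83 101 123 118  92  70  59  60  64  65  68  72  87 113
 132 159 173 174 175 174]
222 [ 89  88  87  88  85  93 115 114  97  80  69  64  71  77  80  91 104 120
 140 162 173 175 174 174]
223 [ 89  88  88  89  85  86 106 114 105  96  88  84  92  98  97 109 106 117
 146 161 170 173 175 174]
224 [ 89  89  88  89  86  85  98 107 107 107 110 110 107 104 100  96  94 114
 136 146 164 172 174 174]
```

View pics/s24e.png

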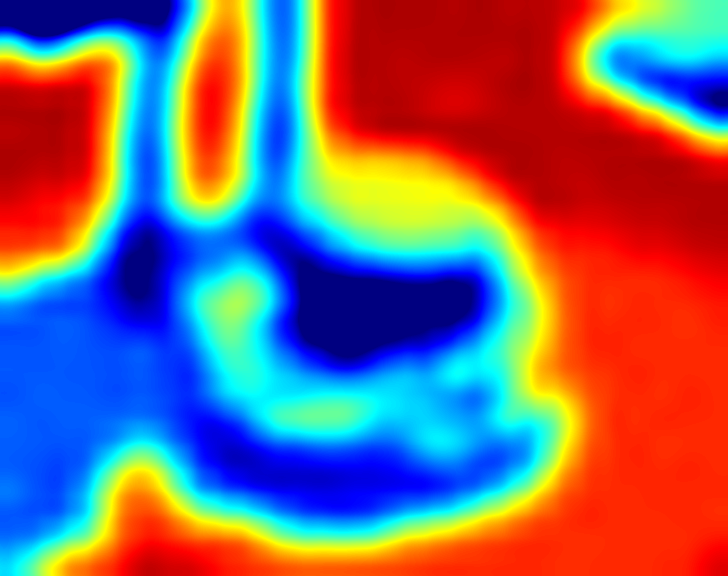

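>>> step_arm --increments '[{"tx": -0.01,"ty": 0.025,"tz": 0.03,"ax": 0,"ay": 0,"az": 0},{"tx": 0,"ty": 0,"tz": 0,"ax": 0,"ay": 0,"az": 0}]'

```text
clock: 29.55
eef_pos: [0.6112, 0.0716, 0.1511]
eef_rot: [0.0, -0.14, 0.99, -0.0]
ft_force: [-0.2, -0.2, -2.0]
finger_gap: 0.528
```

Run:
```python
from h import *
need([.611,.0715,.1507],106)
s=grab("scene","25"); t=grab("top","25")
ringpred(s)
crop(s,285,150,110,100,7,"s25r"); crop(t,195,120,190,110,4,"t25")
need()
```

```text
t=29.55 pos [0.6112 0.0716 0.1511] yaw 106.13 tilt [ 0.0004 -0.0001] gap 0.528 F [-0.2 -0.2 -2. ] M [0.04 0.01 0.05]
  shift units [ 0.006 -0.001  0.014] turn units [-0.002  0.003  0.016] shift after-turn axes [ 0.006 -0.001  0.014]
ring c [0.6333 0.0779 0.0845] [359.  220.8] bow [363.7 223. ] +y [362.7 218.3] -y [355.3 223.4]
t=29.65 pos [0.6112 0.0715 0.1512] yaw 106.13 tilt [ 0.0005 -0.0002] gap 0.530 F [ 0.6 -0.6 -1.2] M [ 0.03  0.04 -0.02]
  shift units [0. 0. 0.] turn units [-0.002  0.003  0.   ] shift after-turn axes [0. 0. 0.]
```

View pics/s25r.png

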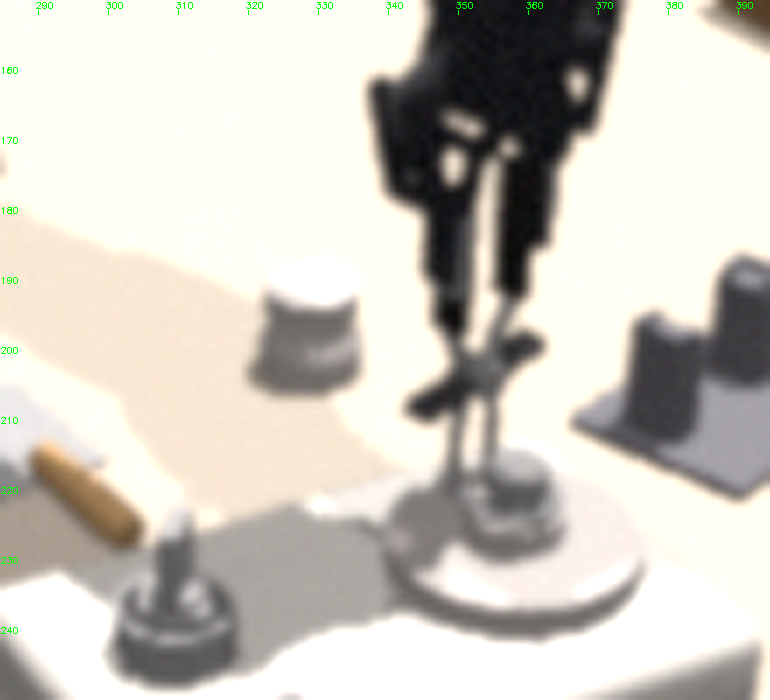

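View pics/t25.png

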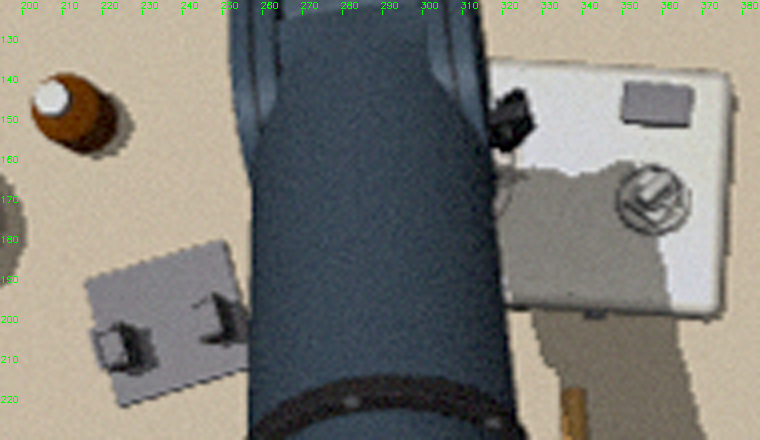

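Run:
```python
from h import *
s0=load("scene0"); s=load("scene25")
h0=s0["pixels"].astype(float).mean(2); h=s["pixels"].astype(float).mean(2)
def edges(row,lo,hi,thr):
    b=row<thr; r=[]
    for u in range(lo,hi):
        if b[u]!=b[u+1]: r.append(round(u+(thr-row[u])/(row[u+1]-row[u]),2))
    return r
for v in (214,215,216): print("cap",v,edges(h0[v],345,372,172), h0[v,350:368].astype(int))
for v in (218,219,220,221,222): print("body",v,edges(h0[v],345,372,120))
print("cap column", [int(x) for x in h0[209:228,358]],[int(x) for x in h0[209:228,359]])
for v in (205,208,209,210,211,212,213,214): print("jaw",v,edges(h[v],344,360,140))
# predictions
from workcell import robot
st=robot.read_state();p=st["eef_pos"]; a=np.radians(16.13); x=np.array([np.cos(a),np.sin(a),0]); y=np.array([-np.sin(a),np.cos(a),0])
o=np.array([p[0],p[1],.0845])
for dz in(.01,.02,.03): print(dz,proj(s,o+[0,0,dz]))
G=np.array([.6318,.0759])
print([proj(s,[*G,z]).round(2).tolist() for z in(.084,.09,.102)])
```

```text
cap 214 [np.float64(356.35), np.float64(359.79), np.float64(369.48)] [185 187 187 186 186 182 174 167 167 168 173 180 186 187 185 184 184 183]
cap 215 [np.float64(354.45), np.float64(361.84)] [190 195 195 193 180 162 158 158 158 160 160 165 173 182 185 183 182 184]
cap 216 [np.float64(353.82), np.float64(363.22)] [196 196 196 191 167 143 142 149 152 155 155 153 154 168 186 187 184 182]
body 218 [np.float64(354.37), np.float64(358.78), np.float64(360.09), np.float64(362.08)]
body 219 [np.float64(354.18), np.float64(362.43)]
body 220 [np.float64(354.03), np.float64(362.42)]
body 221 [np.float64(353.6), np.float64(362.28)]
body 222 [np.float64(353.56), np.float64(362.1)]
cap column [184, 183, 183, 184, 184, 167, 158, 152, 142, 115, 76, 59, 56, 53, 71, 124, 161, 135, 90] [184, 184, 182, 184, 185, 168, 160, 155, 146, 121, 79, 61, 58, 58, 73, 125, 163, 137, 91]
jaw 205 [np.float64(344.64), np.float64(356.74)]
jaw 208 [np.float64(351.86), np.float64(353.45), np.float64(355.83)]
jaw 209 [np.float64(351.57), np.float64(353.55), np.float64(355.9)]
jaw 210 [np.float64(344.43), np.float64(347.26), np.float64(348.23), np.float64(351.38), np.float64(353.41), np.float64(355.89)]
jaw 211 [np.float64(348.41), np.float64(350.98), np.float64(353.38), np.float64(355.78)]
jaw 212 [np.float64(348.41), np.float64(350.8), np.float64(353.37), np.float64(355.68)]
jaw 213 [np.float64(348.4), np.float64(350.65), np.float64(353.32), np.float64(355.76)]
jaw 214 [np.float64(348.27), np.float64(350.65), np.float64(353.14), np.float64(355.99)]
0.01 [352.91930029 215.03542633]
0.02 [353.08570079 212.14515933]
0.03 [353.25345859 209.23131704]
[[358.17, 220.91], [358.29, 219.18], [358.51, 215.7]]
```

```bash
python3 -c "
from h import *
need([.611,.0717,.1507],106)
from workcell import robot
print(robot.sign_off())
need()"
```

```text
t=29.65 pos [0.6112 0.0715 0.1512] yaw 106.13 tilt [ 0.0005 -0.0002] gap 0.530 F [ 0.6 -0.6 -1.2] M [ 0.03  0.04 -0.02]
  shift units [0.003 0.009 0.016] turn units [-0.002  0.003  0.016] shift after-turn axes [0.003 0.009 0.016]
the job is handed in; nothing more can be done
None
the job is handed in; nothing more can be done
```

I locked the mixer with the key first. Then I squeezed the pliers, lifted them out upright and lowered the spread ring round the stub. I handed in at 29.7 s, still holding the pliers there.

**Key:** It went in without resistance until its collar met the core, at the expected height. The turning torque rose to about 0.5 N m at the stop. The last pictures show the key upright in the switch, with the core turned about 46° (0.81 rad). That fits the 1.05 stop only if the switch started near 0.24 rad, inside its given range.

**Pliers and ring:** The gripper opening held steady at 0.53 (about 45 mm), and the ring looks fully spread. The force on the tool was only the pliers' weight of about 2 N, with next to nothing sideways, so I see no sign of contact. The ring's mid plane works out at about 84.5 mm against the groove's 84 mm. The estimates of its centre agree with the stub axis to about 1 mm, 1.4 mm at worst.

**Checks that disagreed:**
- **Fingertips:** In the pictures the tips sat about 25 mm behind the reported TCP, so I set heights relative to each grasp.
- **Cameras:** The two views differed by about 5 mm, so I corrected positions with what the key grasp and its turning showed.
- **Ring centring:** The hand and arm hid the ring and stub from the top camera, so the final centring rests on the scene camera and the arm's readings. The outline of the ring against the stub was too blurred there for a separate check.

I touched none of the other things, and nothing near the mixer and stands looks moved in the last pictures; I did not check the rest one by one.

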